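# Kit up a marking gauge

### The arm

A 6-joint arm with a two-finger parallel gripper is mounted at the origin on the work surface. World frame = base frame: x ahead of the robot, y to its left, z up, the work surface at z = 0. Lengths are in m, angles in rad, forces in N, time in s.
With the tool pointing down it reaches from about 0.35 to 0.975 m from the base axis. Payload 17.4 kg.
Tool frame: the origin (TCP) lies where the fingers leave the gripper's body, on its centre line; the fingertips stand ahead of it and the grasp point (between the pads) lies 54 mm ahead of it (arm.finger_overhang is the z of the fingertips in the tool frame, in m); z points along the fingers, y is the line along which they close (so a half turn about z gives the same grasp; the last joint's range is limited). The gripper opens to 85 mm and grips with 20 to 120 N. Pads are 22 mm wide; open, the fingers measure 114 mm over their backs; the gripper's body (76 mm by 85 mm) begins 54 mm behind the grasp point. The pads swing forward as they close: fully open they stand 13 mm farther back than shut.
Start: joints at [-0.038, 0.116, 1.442, -0, 1.584, -0.038], TCP at [0.675, -0, 0.304] pointing down, gripper open.
Joint ranges: [-2.83, 2.83], [-0.83, 2.19], [0.07, 2.5], [-1.14, 4.28], [0.01, 3], [-2.97, 2.97]. Speed limits (rad/s): [1.89, 1.89, 2.22, 3.14, 3.14, 3.14].

### API

Orientations are given as [roll, pitch, yaw] about the fixed x, y, z axes, in that order (R = Rz(yaw) Ry(pitch) Rx(roll)).
In Python, from bench import arm gives the robot as it stands.
- The arm moves only by the tool send_rows, never from a script. Its argument "plan" is a list of rows, each a list of 2 entries, a list of its own where there are three numbers: the shift along the tool's x, y, z in units of 0.5 m (1.0 is 0.5 m), then the turn, a rotation vector about the tool's x, y, z in units of pi rad (1.0 is pi rad). A call has 1 to 20 rows; each row shifts and turns the commanded pose from where the row before left it, along the tool's axes as they then stand; what a row does not reach is not made up. A row lasts 1/10 s, in which the tool goes at most 50 mm and 8.59 degrees, less where a joint would pass 70% of its speed; a pose out of reach is approached as far as the arm can. A call with a number of a shift or a turn outside -1 to 1 is refused whole. A call with a gripper value outside its range is refused whole. "claw" is the opening, from 0 (shut) to 1 (fully open), set as the call begins (left out, the last holds). The fingers move at their own pace and stop on an object; "newtons" is the grip in N (left out, the last holds). Time passes only in rows, so rows that do not move let the fingers close. It gives the time, the measured TCP pose, the force, the opening and the grip force at its end, in the units of the state.
- arm.state(): the state, without advancing time (a new reading comes with each control period).
- arm.capture(name): name is "scene" or "side" or "wrist"; returns a dict with "frame" (480x640x3 uint8, blue, green, red), "depth" (480x640 float32, m along the optical axis (not along the pixel's ray), 0 where there is no reading), "fx", "fy", "cx", "cy" (pixels), "world_from_camera" (4x4, takes a point from camera to world coordinates); the wrist camera has in their place "tool_from_camera" (4x4, takes a point from camera to tool coordinates, whose origin is the TCP and whose axes are the flange's). Camera axes: x right, y down, z forward; pixel columns grow to the right and rows downward; lengths in m; the calibration is good to about 2 mm. The wrist camera is an equidistant fisheye: a pixel r from the principal point sees the ray r / f radians off the axis. A picture is of the moment at which its call begins: read the wrist's pose just before it.
- arm.job_done(): hands the job in; it is judged then, once.
Trained networks look in the newest picture that a camera, given by its name, has taken for a name from the list of things; names that differ only in an ending like _2 or _b are one class to them, and where a whole thing is asked for, a point or a joint stands for the part that bears it (a point fixed in the world has none). Each returns a list of dicts, best first, with "confidence" (0 to 1); they miss things now and then, are a little off and sometimes report something else, mostly with a low value. They report only what shows in the picture. A call takes as long as a camera call. They do not tell look-alikes from the thing itself.
- arm.search_frame(camera, thing): "box" ([centre column, centre row, width, height] in pixels, round what is visible of it).
- arm.place_of(camera, thing): "position" ([column, row] in pixels: a listed point, or the origin of a listed thing).
The state is a dict: "clock": time; "joints": joint angles; "qvel": joint speeds; "joint_efforts": joint torques, N m; "ee_pos": TCP position; "tcp_rot": TCP orientation; "wrist_force": force on the tool from outside, world axes, zero at the start; "torque": the same for the moment, N m; "gripper_width": opening from 0.0 (shut) to 1.0 (fully open); "gripper_force": force on a finger pad.
Only numpy, scipy, OpenCV 4.12 (cv2) and the standard library are available. Lean on these libraries where they do the work, as an engineer would, in place of code of your own. Each camera call takes 0.05 s, during which the arm holds its last target. There are 200 camera calls.

### The job

Make up the kit for one wooden marking gauge: gather the mortised stock, the full-length stem, the tapered wedge and the brass thumbscrew, and set each one down (not dropped) flat in the tray insert cut for it, the thumbscrew standing on its head as it does now. The stock has jammed under the pressure shoe in the sander's feed chute and must be worked back up the chute before it lifts out. Leave the block without a mortise and the short offcut of stem where they lie.

Things in the scene. Friction and masses are not known exactly. Their poses are not given: they have to be found in the camera images.
- stock: Gauge stock: beech block 60x44x24 mm (x,y,z), 20 mm square mortise through its top; 35-70 g. Origin: underside centre. Starts flat in the sander's feed chute, +x pointing down its 15 deg slope, front 18 mm under a fixed shoe (2.5 mm above it; shoe top 33 mm above chute floor, tall housing 125 mm past its lip). Free once 20 mm uphill; stays there. Rails 6 mm high; 130 mm of chute above it.
- stem: The gauge's stem: square beech bar 160 (x) x 18 x 18 mm, lying on the bench, with a dark 8 mm pencil hole near one end; 28 to 56 g. Plain beech. Origin: centre of its underside; z up. x along the bar.
- wedge: The gauge's locking wedge: flat beech wedge 90 mm long (x), 16 mm thick (z), tapering as seen from above from 24 mm wide at its -x end to 14 mm at its +x end (19 mm at the middle), lying flat on the bench; about 20 g. Plain beech. Origin: centre of its underside; z up. 
- screw: The gauge's brass thumbscrew, standing on its head: round knurled head 26 mm across and 13 mm high, with a 10 to 11 mm thick threaded shank rising from it to 42 mm above the bench; 42 to 84 g. Origin: centre of the head's underside; z up along the shank.
- block: Look-alike to be left: a solid beech block 60 (x) x 44 (y) x 24 (z) mm like the stock but with no mortise, lying on the bench. Origin: centre of its underside.
- short_stem: Look-alike to be left: a short beech offcut 95 (x) x 18 x 18 mm of the stem's section, without the hole, lying on the bench. Origin: centre of its underside; x along it.
- nest_stem: The stem's insert: fixed plywood insert 188x69x10 mm in the kit tray, one of four side by side (71 mm apart, order varies). Origin: underside centre, 6 mm above the bench; x along its length. Pocket centred on the origin, 6 mm deep (floor 4 mm, rim 10 mm above the origin): a long slot 176 (x) x 34 (y) mm. Tray side walls 14 mm high, end boards 34 mm.
- nest_stock: The stock's insert: fixed plywood insert 188x69x10 mm in the kit tray, one of four side by side (71 mm apart, order varies). Origin: underside centre, 6 mm above the bench; x along its length. Pocket centred on the origin, 6 mm deep (floor 4 mm, rim 10 mm above the origin): a broad rectangle 76 (x) x 58 (y) mm.
- nest_wedge: The wedge's insert: fixed plywood insert 188x69x10 mm in the kit tray, one of four side by side (71 mm apart, order varies). Origin: underside centre, 6 mm above the bench; x along its length. Pocket centred on the origin, 6 mm deep (floor 4 mm, rim 10 mm above the origin): a short slot 106 (x) x 38 (y) mm.
- nest_screw: The thumbscrew's insert: fixed plywood insert 188x69x10 mm in the kit tray, one of four side by side (71 mm apart, order varies). Origin: underside centre, 6 mm above the bench; x along its length. Pocket centred on the origin, 6 mm deep (floor 4 mm, rim 10 mm above the origin): a round recess 44 mm across.
Things that resemble listed ones, but are neither listed nor needed, are in the scene too. Leave any turquoise look-alike of the stem alone.

How it is judged:
At the end, for the whole second after the job is handed in: Stock, stem, wedge and thumbscrew lie released and still, each in its own insert's pocket: upright within 0.1 rad, underside under 2 mm above the pocket floor, within 14 mm of its middle in x and y; solid block and short offcut within 25 mm of their starts (x of stem in the frame of nest_stem between -0.014 and 0.014 m and y of stem in the frame of nest_stem between -0.014 and 0.014 m and z of stem in the frame of nest_stem between 0.001 and 0.006 m and angle between each of stem, stock, wedge, screw's own z axis and vertical below 0.1 rad and linear speed of each of stem, stock, wedge, screw below 0.02 m/s and x of stock in the frame of nest_stock between -0.014 and 0.014 m and y of stock in the frame of nest_stock between -0.014 and 0.014 m and z of stock in the frame of nest_stock between 0.001 and 0.006 m and x of wedge in the frame of nest_wedge between -0.014 and 0.014 m and y of wedge in the frame of nest_wedge between -0.014 and 0.014 m and z of wedge in the frame of nest_wedge between 0.001 and 0.006 m and x of screw in the frame of nest_screw between -0.014 and 0.014 m and y of screw in the frame of nest_screw between -0.014 and 0.014 m and z of screw in the frame of nest_screw between 0.001 and 0.006 m and distance of each of block, short_stem from where it was at the start of the episode below 0.025 m); the robot touches nothing.
It fails at once if one of the four parts is let fall from more than about 3 cm (it moves faster than 0.8 m/s while no finger touches it) ((linear speed of stem above 0.8 m/s and contact force between the fingers and stem below 0.02 N) or (linear speed of stock above 0.8 m/s and contact force between the fingers and stock below 0.02 N) or (linear speed of wedge above 0.8 m/s and contact force between the fingers and wedge below 0.02 N) or (linear speed of screw above 0.8 m/s and contact force between the fingers and screw below 0.02 N)).
It also fails if it takes over 112 s, if anything falls off the work surface, if the arm or the gripper's body presses on something with over 40 N, if the wrist force passes 120 N, or if a joint passes its speed limit or range.

## Working session

There is one attempt and no reset: what is moved stays moved. The work goes in short steps, Python scripts to look and compute and a tool call to move; the robot and the scene stay as the last step left them, time stands still between calls to the robot, and variables do not carry over. Pictures are saved under pics/ and viewed, at most 14 in all, crops included, and the job is handed in when it is done.

Besides the shell and the picture viewer there is one more tool, called after "Emit:" as a command line: name --argument value ..., lists and objects as JSON in quotes. send_rows: Moves the arm, as the interface text tells. Its arguments: {"type":"object","properties":{"plan":{"type":"array","items":{"type":"array"}},"claw":{"type":"number"},"newtons":{"type":"number"}},"required":["plan"]}

```bash
ls; mkdir -p pics
cat > h.py <<'E'
import numpy as np, cv2
from bench import arm
from scipy.spatial.transform import Rotation as R
def cap(n):
    c=arm.capture(n); return c
def cloud(c):
    d=c["depth"]; v,u=np.mgrid[0:480,0:640]
    P=np.stack([(u-c["cx"])/c["fx"]*d,(v-c["cy"])/c["fy"]*d,d],-1)
    T=np.array(c["world_from_camera"]); W=P@T[:3,:3].T+T[:3,3]
    W[d==0]=np.nan
    return W
E
python3 - <<'E'
from h import *
print(arm.state())
for n in ["scene","side"]:
    c=cap(n); cv2.imwrite(f"pics/{n}0.png",c["frame"]); np.savez(f"{n}.npz",**c)
    W=cloud(c)
    for t in ["stock","stem","wedge","screw","block","short_stem","nest_stem","nest_stock","nest_wedge","nest_screw"]:
        try:
            for r in arm.place_of(n,t)[:3]:
                u,v=map(int,np.round(r["position"])); print(n,t,r["confidence"],u,v,np.round(W[min(max(v,0),479),min(max(u,0),639)],3))
        except Exception as e: print(t,e)
E
```

```text
pics
{'clock': 0.0, 'joints': array([-3.77666861e-02,  1.16479672e-01,  1.44227330e+00,  1.45564859e-05,
        1.58402887e+00, -3.77781259e-02]), 'qvel': array([-0.00030841, -0.00024816,  0.00023282,  0.00268061,  0.0002576 ,
       -0.00116941]), 'joint_efforts': array([-3.01628024e-03, -7.32023120e+01, -6.32483125e+01, -3.67824050e-04,
        6.55109907e-03, -4.52531231e-05]), 'ee_pos': array([6.74883896e-01, 2.11053886e-05, 3.03161401e-01]), 'tcp_rot': array([-3.14040486e+00, -5.94597261e-05,  1.57080792e+00]), 'wrist_force': array([ 0.46664601, -0.75550387,  0.4867274 ]), 'torque': array([-0.02882394,  0.01162574,  0.00312003]), 'gripper_force': 0.0, 'gripper_width': 1.0026164274785132}
scene stock 0.8 495 282 [0.505 0.341 0.096]
scene stock 0.67 247 252 [ 0.465 -0.188  0.007]
scene stem 0.79 465 246 [0.292 0.295 0.016]
scene stem 0.72 379 357 [0.671 0.16  0.007]
scene stem 0.21 331 266 [0.471 0.015 0.023]
scene wedge 0.92 322 300 [ 0.555  0.02  -0.001]
scene screw 0.59 454 368 [0.659 0.291 0.012]
scene screw 0.36 223 250 [ 0.479 -0.241  0.011]
scene block 0.7 331 266 [0.471 0
[... 352 characters left out ...]
6 [ 0.488 -0.322  0.01 ]
side stock 0.83 231 172 [0.473 0.318 0.092]
side stem 0.97 338 208 [0.652 0.142 0.008]
side stem 0.9 162 238 [0.272 0.294 0.003]
side wedge 0.59 338 251 [0.533 0.008 0.003]
side screw 0.61 486 373 [ 0.477 -0.403  0.007]
side screw 0.6 299 192 [ 0.641  0.278 -0.001]
side block 0.72 302 270 [ 0.422 -0.008  0.014]
side short_stem 0.95 393 244 [ 0.633 -0.055  0.011]
side nest_stem 0.75 379 310 [ 0.456 -0.187  0.008]
side nest_stock 0.67 485 373 [ 0.475 -0.402  0.007]
side nest_stock 0.58 413 327 [ 0.47  -0.257  0.007]
side nest_wedge 0.83 488 368 [ 0.488 -0.399  0.007]
side nest_wedge 0.22 392 243 [ 0.639 -0.048  0.007]
side nest_screw 0.69 448 352 [ 0.467 -0.335  0.007]
```

View pics/scene0.png

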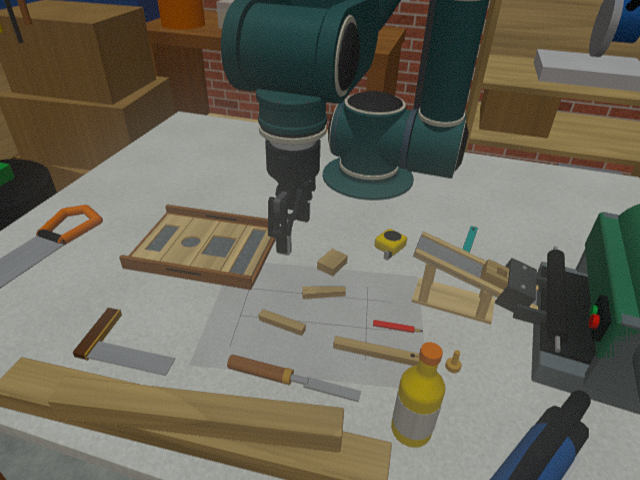

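View pics/side0.png

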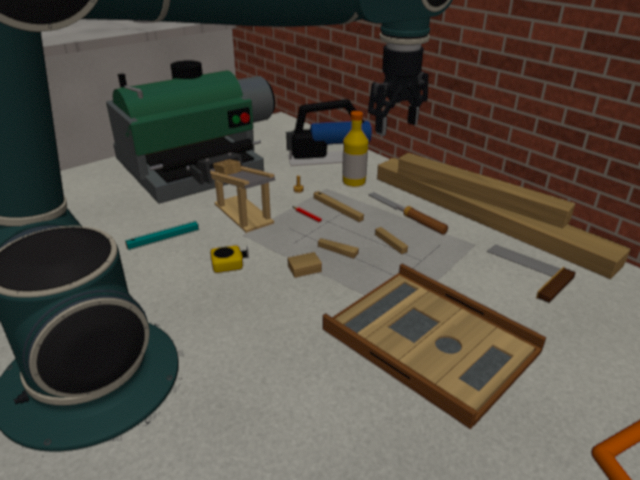

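Tray pockets from the side picture, starting nearest the bench centre: long slot (stem), broad rectangle (stock), round (screw), short slot (wedge). In the scene picture, the holed stem is at (378,350), the screw at (454,362) and the chute at (455,265). Next is a rectified wrist view.

```bash
cat >> h.py <<'E'
def wcap():
    s=arm.state(); c=arm.capture("wrist")
    T=np.eye(4); T[:3,:3]=R.from_euler("xyz",s["tcp_rot"]).as_matrix(); T[:3,3]=s["ee_pos"]
    c["W"]=T@np.array(c["tool_from_camera"]); return c
def proj(c,P):
    Wi=np.linalg.inv(c["W"]); Q=P@Wi[:3,:3].T+Wi[:3,3]
    rho=np.hypot(Q[...,0],Q[...,1]); th=np.arctan2(rho,Q[...,2]); k=th/np.maximum(rho,1e-9)
    return c["cx"]+c["fx"]*k*Q[...,0], c["cy"]+c["fy"]*k*Q[...,1]
def wcloud(c):
    v,u=np.mgrid[0:480,0:640]; a=(u-c["cx"])/c["fx"]; b=(v-c["cy"])/c["fy"]; th=np.hypot(a,b)
    d=c["depth"]; k=np.tan(th)/np.maximum(th,1e-9)
    P=np.stack([a*k*d,b*k*d,d],-1); W=P@c["W"][:3,:3].T+c["W"][:3,3]; W[d==0]=np.nan
    return W
def ortho(c,x0,x1,y0,y1,h,mm=1.0):
    # rows: x decreasing downward; cols: y decreasing rightwards
    xs=np.arange(x1,x0,-mm/1000); ys=np.arange(y1,y0,-mm/1000)
    X,Y=np.meshgrid(xs,ys,indexing="ij"); u,v=proj(c,np.stack([X,Y,np.full_like(X,h)],-1))
    return cv2.remap(c["frame"],u.astype(np.float32),v.astype(np.float32),cv2.INTER_LINEAR)
def lift(c,u,v,h):
    a=(u-c["cx"])/c["fx"]; b=(v-c["cy"])/c["fy"]; th=np.hypot(a,b); k=np.tan(th)/max(th,1e-9)
    d=c["W"][:3,:3]@np.array([a*k,b*k,1]); o=c["W"][:3,3]
    return o+d*(h-o[2])/d[2]
def hmap(W,x0,x1,y0,y1,mm=1.0):
    p=W.reshape(-1,3); p=p[np.isfinite(p).all(1)]
    i=((x1-p[:,0])*1000/mm).astype(int); j=((y1-p[:,1])*1000/mm).astype(int)
    n,m=int(round((x1-x0)*1000/mm)),int(round((y1-y0)*1000/mm)); ok=(i>=0)&(i<n)&(j>=0)&(j<m)
    H=np.full((n,m),-1.); np.maximum.at(H,(i[ok],j[ok]),p[ok,2]); return H
E
python3 - <<'E'
from h import *
c=wcap(); np.savez("w0.npz",**c)
print(c["fx"],c["cx"],c["cy"],c["tool_from_camera"],(c["depth"]>0).mean(),c["W"])
im=ortho(c,0.3,0.9,-0.4,0.4,0.01)
for t in ["stem","wedge","screw","block","short_stem","stock"]:
    for r in arm.place_of("wrist",t)[:3]: print(t,r["confidence"],np.round(r["position"]),np.round(lift(c,*r["position"],0.0),3))
cv2.imwrite("pics/o0.png",im)
E
```

```text
371.64829954431775 311.8574000552808 235.97304104636856 [[-2.90805765e-04 -9.51185603e-01 -3.08619285e-01  8.04355429e-02]
 [ 9.99999460e-01  3.13002833e-05 -1.03874904e-03 -1.12097231e-03]
 [ 9.97703004e-04 -3.08619421e-01  9.51185081e-01 -6.91823473e-02]
 [ 0.00000000e+00  0.00000000e+00  0.00000000e+00  1.00000000e+00]] 0.9961751302083334 [[ 9.99999464e-01  1.63502032e-05 -1.03506216e-03  6.73885715e-01]
 [-3.03871843e-04 -9.51190710e-01 -3.08603535e-01  8.04276055e-02]
 [-9.89587241e-04  3.08603684e-01 -9.51190195e-01  3.73090429e-01]
 [ 0.00000000e+00  0.00000000e+00  0.00000000e+00  1.00000000e+00]]
stem 0.82 [294.  49.] [0.656 0.152 0.   ]
wedge 0.81 [177. 183.] [0.531 0.019 0.   ]
block 0.57 [108. 193.] [0.442 0.011 0.   ]
short_stem 0.62 [283. 227.] [ 0.644 -0.03   0.   ]
stock 0.21 [146. 343.] [ 0.458 -0.187  0.   ]
```

View pics/o0.png

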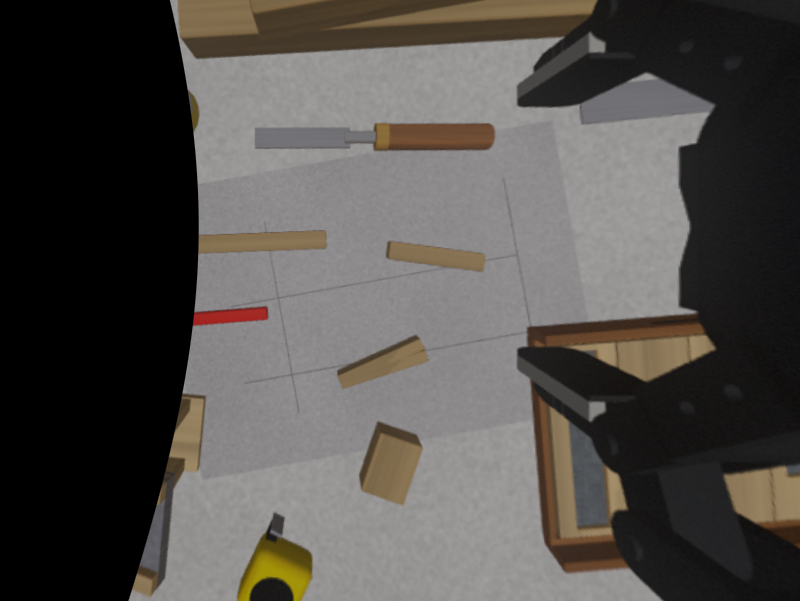

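Emit:
send_rows --plan '[[[0.09,-0.038,-0.018],[0,0,0]],[[0.09,-0.038,-0.018],[0,0,0]],[[0.09,-0.038,-0.018],[0,0,0]],[[0.09,-0.038,-0.018],[0,0,0]],[[0.09,-0.038,-0.018],[0,0,0]],[[0.09,-0.038,-0.018],[0,0,0]],[[0,0,0],[0,0,0]],[[0,0,0],[0,0,0]]]'

```text
clock: 2.25
ee_pos: [0.5606, 0.2709, 0.3581]
tcp_rot: [3.141, 0.0, 1.573]
wrist_force: [-0.7, -0.2, -0.4]
gripper_width: 0.997
gripper_force: 0.0
```

Run:
```python
from h import *
c=wcap(); np.savez("w1.npz",**c)
print(c["W"][:3,3])
im=ortho(c,0.25,0.8,-0.05,0.55,0.02)
cv2.imwrite("pics/o1.png",im)
W=wcloud(c)
for t in ["stem","screw","stock"]:
    for r in arm.place_of("wrist",t)[:3]: print(t,r["confidence"],np.round(r["position"]),np.round(lift(c,*r["position"],0.0),3))
```

```text
[0.55926339 0.35131996 0.42728279]
stem 0.89 [389. 282.] [0.659 0.151 0.   ]
stem 0.86 [ 94. 169.] [0.275 0.303 0.   ]
screw 0.79 [385. 172.] [0.645 0.292 0.   ]
stock 0.74 [224. 127.] [0.458 0.344 0.   ]
```

View pics/o1.png

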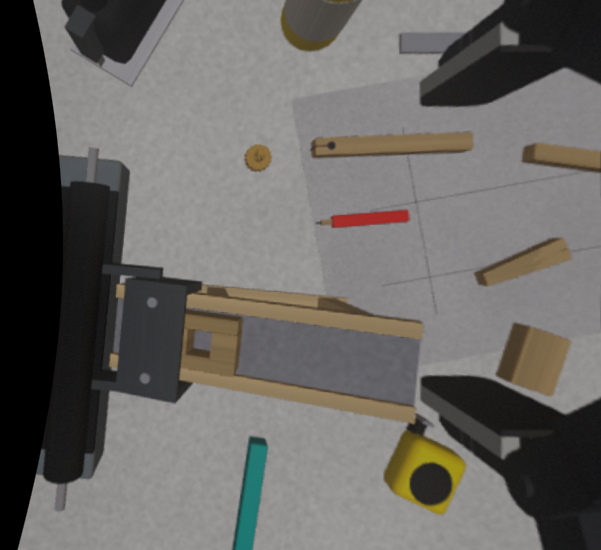

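The ortho view (1 px = 1 mm, col=(0.55-y), row=(0.80-x)) shows the stem with its hole at (390,145), the screw at (258,157), the wedge at (523,262), and the chute running from (420,370) down-left to the shoe at (155,340). The stock's mortise shows at (205,342). I'll fit the poses from depth.

```bash
cat >> h.py <<'E'
def rect(W,x0,x1,y0,y1,z0,z1):
    p=W.reshape(-1,3); p=p[np.isfinite(p).all(1)]
    m=(p[:,0]>x0)&(p[:,0]<x1)&(p[:,1]>y0)&(p[:,1]<y1)&(p[:,2]>z0)&(p[:,2]<z1); q=p[m]
    (cx,cy),(w,h),a=cv2.minAreaRect((q[:,:2]*1000).astype(np.float32))
    if w<h: w,h,a=h,w,a+90
    return len(q),np.round([cx/1000,cy/1000],4),np.round([w,h],1),round(a,1),np.round(np.percentile(q[:,2],[5,50,95]),4),np.round(np.median(q[:,:2],0),4)
E
python3 - <<'E'
from h import *
c=dict(np.load("w1.npz")); W=wcloud(c)
p=W.reshape(-1,3); m=(abs(p[:,0]-0.6)<.04)&(abs(p[:,1]-0.22)<.03); print("bench z",np.nanmean(p[m],0),np.nanstd(p[m],0))
print("stem",rect(W,.62,.69,.06,.26,.010,.03))
print("screw",rect(W,.61,.68,.26,.33,.006,.06)); print("screw top",rect(W,.61,.68,.26,.33,.03,.06))
print("wedge",rect(W,.50,.58,-.04,.08,.009,.03))
print("block",rect(W,.40,.48,-.04,.07,.015,.035))
W0=wcloud(dict(np.load("w0.npz"))); print("wedge0",rect(W0,.50,.58,-.04,.08,.009,.03)); print("short",rect(W0,.61,.68,-.1,.03,.009,.03))
# taper
for W_ in (W,W0):
    q=W_.reshape(-1,3); q=q[(q[:,0]>.5)&(q[:,0]<.58)&(q[:,1]>-.04)&(q[:,1]<.08)&(q[:,2]>.009)]
    ctr=q[:,:2].mean(0); a=np.linalg.svd(q[:,:2]-ctr,full_matrices=False)[2][0]; n=np.array([-a[1],a[0]])
    s=(q[:,:2]-ctr)@a; t=(q[:,:2]-ctr)@n
    for k in range(-4,5):
        mm=abs(s-k*.01)<.004; print(k,np.round([np.ptp(t[mm])*1e3 if mm.any() else 0],1),end=' ')
    print(a,ctr)
# chute floor
q=p[(p[:,0]>.39)&(p[:,0]<.50)&(p[:,1]>.14)&(p[:,1]<.30)&(p[:,2]>.05)]
q0=q.copy()
for i in range(6):
    A=np.c_[q[:,:2],np.ones(len(q))]; co=np.linalg.lstsq(A,q[:,2],rcond=None)[0]; e=q0[:,2]-np.c_[q0[:,:2],np.ones(len(q0))]@co; q=q0[abs(e)<.003]
print("floor",co,np.degrees(np.arctan(np.hypot(*co[:2]))),np.degrees(np.arctan2(-co[1],-co[0])),len(q),len(q0))
E
```

```text
bench z [ 5.99467154e-01  2.20656472e-01 -5.33188696e-05] [0.02300259 0.01730382 0.00207297]
stem (1708, array([0.6578, 0.1549]), array([160.9,  19.2]), 92.1, array([0.0143, 0.0168, 0.0181]), array([0.6568, 0.1639]))
screw (421, array([0.6448, 0.2906]), array([27. , 25.8]), 1.7, array([0.0097, 0.0123, 0.0414]), array([0.6422, 0.293 ]))
screw top (99, array([0.6449, 0.2906]), array([10.8, 10.7]), 158.8, array([0.0332, 0.0405, 0.0422]), array([0.644 , 0.2911]))
wedge (744, array([0.5343, 0.0187]), array([91.3, 23.9]), 114.2, array([0.0116, 0.0149, 0.0162]), array([0.5364, 0.0187]))
block (1067, array([0.4391, 0.0113]), array([60.9, 46.3]), 159.5, array([0.0184, 0.0229, 0.0242]), array([0.4404, 0.0152]))
wedge0 (1635, array([0.5356, 0.0187]), array([90.2, 24.6]), 112.4, array([0.0116, 0.0152, 0.0165]), array([0.5383, 0.0148]))
short (1591, array([ 0.6443, -0.0349]), array([95.1, 19. ]), 82.4, array([0.0155, 0.017 , 0.0183]), array([ 0.6449, -0.0311]))
-4 [15.] -3 [16.5] -2 [16.6] -1 [17.9] 0 [20.3] 1 [19.3] 2 [21.3] 3 [22.4] 4 [24.1] [ 0.36381044 -0.93147301] [0.53673811 0.01937606]
-4 [15.1] -3 [17.2] -2 [17.7] -1 [18.5] 0 [20.5] 1 [22.3] 2 [22.2] 3 [24.4] 4 [24.6] [ 0.36296796 -0.93180162] [0.53853184 0.0162824 ]
floor [ 0.22397874 -0.10133536  0.03574034] 13.811477787199308 155.65643810706163 2361 16045
```

Run:
```python
from h import *
c=dict(np.load("w1.npz")); W=wcloud(c)
def opoly(pts):
    P=np.array([[.8-r/1000,.55-cc/1000,.02] for cc,r in pts]); u,v=proj(c,P)
    m=np.zeros((480,640),np.uint8); cv2.fillPoly(m,[np.stack([u,v],-1).round().astype(np.int32)],1); return W[m>0]
q=opoly([(248,325),(412,343),(408,398),(243,372)])
for i in range(3):
    A=np.c_[q[:,:2],np.ones(len(q))]; co=np.linalg.lstsq(A,q[:,2],rcond=None)[0]; e=q[:,2]-A@co; q=q[abs(e)<.005]
g=np.degrees(np.arctan2(-co[1],-co[0]))
print("floor",co,np.degrees(np.arctan(np.hypot(*co[:2]))),"down dir",g,len(q),e.std(),q.mean(0))
# rails: points above plane by 3-9mm
p=W.reshape(-1,3); p=p[np.isfinite(p).all(1)]; d=(p[:,2]-np.c_[p[:,:2],np.ones(len(p))]@co)
m=(d>.003)&(d<.008)&(p[:,1]<.27)&(p[:,1]>.1)&(p[:,0]>.36)&(p[:,0]<.52); r=p[m]
for xx in (r[r[:,0]>.45],r[r[:,0]<.43]):
    f=np.polyfit(xx[:,1],xx[:,0],1); print("rail",len(xx),f,np.degrees(np.arctan2(1,f[0])),xx.mean(0),xx[:,1].min())
# stock top
s=opoly([(190,320),(238,322),(234,368),(186,366)]); ds=s[:,2]-np.c_[s[:,:2],np.ones(len(s))]@co
t=s[(ds>.02)&(ds<.03)]; print("stocktop",len(t),np.percentile(ds,[5,25,50,75,95]).round(4),t.min(0),t.max(0),t.mean(0))
sh=opoly([(125,290),(182,292),(172,395),(122,380)]); ds=sh[:,2]-np.c_[sh[:,:2],np.ones(len(sh))]@co; print("shoe",np.percentile(ds,[5,50,95]).round(4),np.nanmin(sh,0),np.nanmax(sh,0))
H=hmap(W,.3,.7,.1,.6); 
for y in (.2,.25,.3,.32,.34,.36,.38,.4,.42,.44,.46,.48): 
    m=(abs(p[:,1]-y)<.004); b=p[m]; print(y,[(round(x,3),round(float(np.median(b[abs(b[:,0]-x)<.006,2])),3)) for x in np.arange(.38,.52,.02) if (abs(b[:,0]-x)<.006).any()])
```

```text
** On entry to DLASCL parameter number  4 had an illegal value
 ** On entry to DLASCL parameter number  4 had an illegal valueTraceback (most recent call last):
  File "<stdin>", line 8, in <module>
    x, resids, rank, s = _umath_linalg.lstsq(a, b, rcond,
                         ~~~~~~~~~~~~~~~~~~~^^^^^^^^^^^^^
                                             signature=signature)
                                             ^^^^^^^^^^^^^^^^^^^^
    raise LinAlgError("SVD did not converge in Linear Least Squares")
numpy.linalg.LinAlgError: SVD did not converge in Linear Least Squares
```

```bash
cat > ch.py <<'E'
from h import *
c=dict(np.load("w1.npz")); W=wcloud(c)
def opoly(pts):
    P=np.array([[.8-r/1000,.55-cc/1000,.02] for cc,r in pts]); u,v=proj(c,P)
    m=np.zeros((480,640),np.uint8); cv2.fillPoly(m,[np.stack([u,v],-1).round().astype(np.int32)],1); q=W[m>0]; return q[np.isfinite(q).all(1)]
q=opoly([(248,325),(412,343),(408,398),(243,372)])
for i in range(3):
    A=np.c_[q[:,:2],np.ones(len(q))]; co=np.linalg.lstsq(A,q[:,2],rcond=None)[0]; e=q[:,2]-A@co; q=q[abs(e)<.005]
E
cat > t.py <<'E'
from ch import *
g=np.degrees(np.arctan2(-co[1],-co[0]))
print("floor",co,np.degrees(np.arctan(np.hypot(*co[:2]))),"down dir",g,len(q),e.std(),q.mean(0))
p=W.reshape(-1,3); p=p[np.isfinite(p).all(1)]; d=(p[:,2]-np.c_[p[:,:2],np.ones(len(p))]@co)
m=(d>.003)&(d<.008)&(p[:,1]<.27)&(p[:,1]>.1)&(p[:,0]>.36)&(p[:,0]<.52); r=p[m]
for xx in (r[r[:,0]>.45],r[r[:,0]<.43]):
    f=np.polyfit(xx[:,1],xx[:,0],1); print("rail",len(xx),f,np.degrees(np.arctan2(1,f[0])),xx.mean(0),xx[:,1].min())
s=opoly([(190,320),(238,322),(234,368),(186,366)]); ds=s[:,2]-np.c_[s[:,:2],np.ones(len(s))]@co
t=s[(ds>.02)&(ds<.03)]; print("stocktop",len(t),np.percentile(ds,[5,25,50,75,95]).round(4),t.min(0),t.max(0),t.mean(0))
sh=opoly([(125,290),(182,292),(172,395),(122,380)]); ds=sh[:,2]-np.c_[sh[:,:2],np.ones(len(sh))]@co; print("shoe",np.percentile(ds,[5,50,95]).round(4),sh.min(0),sh.max(0))
for y in (.12,.14,.16,.2,.25,.27,.28,.29,.3,.31,.32,.33,.34,.36,.38,.4,.42,.44,.46,.48): 
    b=p[abs(p[:,1]-y)<.004]; print(y,[(round(x,3),round(float(np.median(b[abs(b[:,0]-x)<.006,2])),3)) for x in np.arange(.38,.52,.02) if (abs(b[:,0]-x)<.006).any()])
E
python3 t.py
```

```text
floor [-0.02567444 -0.26607975  0.18656319] 14.966122322055611 down dir 84.48850646356644 5581 0.0007628583344467264 [0.46712001 0.25288265 0.1072832 ]
rail 1216 [0.0940482  0.47566598] 84.62723846295901 [0.49724133 0.22940735 0.11883629] 0.18684449910774703
rail 102 [0.03959041 0.42017866] 87.73282061319354 [0.42845328 0.20900567 0.12586266] 0.19350984600779308
stocktop 1354 [-0.0003  0.021   0.0243  0.025   0.0258] [0.45941687 0.32068655 0.09858307] [0.49702938 0.3618289  0.11473396] [0.4784776  0.33788336 0.10901335]
shoe [0.0324 0.0337 0.0352] [0.43853605 0.36412706 0.09558305] [0.51991505 0.41283657 0.11208313]
0.12 [(np.float64(0.38), 0.001), (np.float64(0.4), -0.0), (np.float64(0.42), -0.001), (np.float64(0.44), -0.0), (np.float64(0.46), -0.001), (np.float64(0.48), -0.0), (np.float64(0.5), -0.0), (np.float64(0.52), -0.001)]
0.14 [(np.float64(0.48), -0.0), (np.float64(0.5), -0.001), (np.float64(0.52), -0.0)]
0.16 [(np.float64(0.48), -0.001), (np.float64(0.5), -0.0), (np.float64(0.52), -0.001)]
0.2 [(np.float64(0.38), -0.001), (np.float64(0.44), 0.123), (np.float64(0.46), 0.122)
[... 2320 characters left out ...]
 0.1)]
0.42 [(np.float64(0.38), -0.001), (np.float64(0.4), -0.001), (np.float64(0.44), 0.097), (np.float64(0.46), 0.083), (np.float64(0.48), 0.062), (np.float64(0.5), 0.062), (np.float64(0.52), 0.067)]
0.44 [(np.float64(0.38), -0.0), (np.float64(0.4), -0.001), (np.float64(0.42), 0.058), (np.float64(0.44), 0.068), (np.float64(0.46), 0.057), (np.float64(0.48), 0.058), (np.float64(0.5), 0.097), (np.float64(0.52), 0.101)]
0.46 [(np.float64(0.38), 0.105), (np.float64(0.4), 0.105), (np.float64(0.42), 0.105), (np.float64(0.44), 0.105), (np.float64(0.46), 0.105), (np.float64(0.48), 0.104), (np.float64(0.5), 0.103), (np.float64(0.52), 0.102)]
0.48 [(np.float64(0.38), 0.097), (np.float64(0.4), 0.096)]
```

```bash
cat > t.py <<'E'
from ch import *
n=np.array([-co[0],-co[1],1]); n/=np.linalg.norm(n); dn=np.array([0,0,-1.])+n*n[2]; dn/=np.linalg.norm(dn); lat=np.cross(n,dn)
o=np.array([.4785,.338,0]); o[2]=co@[o[0],o[1],1]
print("n",n,"down",dn,"lat",lat,"o",o)
p=W.reshape(-1,3); p=p[np.isfinite(p).all(1)]; r=p-o; S,L,N=r@dn,r@lat,r@n
ok=(abs(S)<.2)&(abs(L)<.08)&(N>-.01)&(N<.06); S,L,N=S[ok],L[ok],N[ok]
t=(N>.0215)&(N<.0275)&(S<.03)&(abs(L)<.03)
q=np.stack([S[t],L[t]],1)*1000; print("stock top S",np.percentile(q[:,0],[0,1,5,50,95,99,100]).round(1),"L",np.percentile(q[:,1],[0,1,5,50,95,99,100]).round(1))
b=q[(q[:,0]<-7)]; print("rear strip L",b[:,1].min(),b[:,1].max(), "rear edge per L",[round(q[abs(q[:,1]-l)<2,0].min(),1) for l in (-18,-10,0,10,18)])
hole=(N<.02)&(abs(L)<.014)&(S>-.012)&(S<.02); print("hole",hole.sum(),np.percentile(S[hole]*1e3,[2,98]),np.percentile(L[hole]*1e3,[2,98]))
for s0 in (-.12,-.09,-.06,-.03):
    m=(abs(S-s0)<.005); 
    print(s0,[(l,round(float(np.median(N[m&(abs(L*1e3-l)<1)])*1e3),1)) for l in (-36,-34,-32,-30,-28,-26,-24,-22,22,24,26,28,30,32,34,36) if (m&(abs(L*1e3-l)<1)).any()])
m=(N>.030)&(N<.036); print("shoe S min",[round(float(np.percentile(S[m&(abs(L-l)<.004)]*1e3,2)),1) for l in (-.03,-.015,0,.015,.03)], "L",np.percentile(L[m]*1e3,[1,99]))
for cam in ("scene","side"):
    c2=dict(np.load(cam+".npz")); Wt=cloud(c2); f=c2["frame"].astype(int); hsv=cv2.cvtColor(c2["frame"],cv2.COLOR_BGR2HSV)
    m=(Wt[...,0]>.35)&(Wt[...,0]<.62)&(Wt[...,1]>-.5)&(Wt[...,1]<-.12)&(Wt[...,2]>.004)&(Wt[...,2]<.0145)&(hsv[...,1]<60)&(hsv[...,2]<140)
    k,lab,st,_=cv2.connectedComponentsWithStats(m.astype(np.uint8))
    for i in range(1,k):
        if st[i,4]>60:
            pts=Wt[lab==i]; (x,y),(w,h),a=cv2.minAreaRect((pts[:,:2]*1e3).astype(np.float32)); print(cam,st[i,4],round(x),round(y),round(w),round(h),round(a,1),np.median(pts[:,2]).round(4))
E
python3 t.py
```

```text
n [0.02480353 0.25705398 0.96607869] down [ 0.09278744  0.96161246 -0.25824787] lat [-9.95376952e-01  9.60454271e-02  3.46944695e-18] o [0.4785     0.338      0.08434302]
stock top S [-23.  -22.3 -20.9  -5.4  19.1  20.5  21.2] L [-23.3 -20.2 -19.    0.6  21.   22.7  28.2]
rear strip L -20.792811810943494 23.3905917698181 rear edge per L [np.float64(-23.0), np.float64(-22.5), np.float64(-22.3), np.float64(-22.1), np.float64(-22.6)]
hole 451 [ 2.27962317 18.28649344] [-4.56523424 12.11975267]
-0.12 [(-34, 4.8), (-32, 5.9), (-30, 6.2), (-28, 6.2), (-26, 6.1), (-24, 5.7), (-22, 0.4), (22, -0.2), (24, 0.0), (26, 0.1), (28, 5.1), (30, 6.1), (32, 5.6), (34, 6.3), (36, 6.4)]
-0.09 [(-34, 4.5), (-32, 6.0), (-30, 6.1), (-28, 5.9), (-26, 5.9), (-24, 5.5), (-22, 0.1), (22, 0.5), (24, 0.1), (26, -0.1), (28, 5.4), (30, 5.9), (32, 6.1), (34, 6.3), (36, 6.1)]
-0.06 [(-36, 2.6), (-34, 5.4), (-32, 6.1), (-30, 5.9), (-28, 6.1), (-26, 6.2), (-24, 5.9), (-22, 0.6), (22, 0.0), (24, -0.1), (26, -0.2), (28, 3.8), (30, 5.7), (32, 6.1), (34, 6.1), (36, 6.2)]
-0.03 [(-36, -0.8), (-34, 4.6), (-32, 5.8), (-30, 6.2), (-28, 6.3), (-26, 6.0), (-24, 6.0), (-22, 0.4), (22, 0.2), (24, 0.1), (26, 0.2), (28, 4.6), (30, 6.5), (32, 5.9), (34, 5.9), (36, 5.9)]
shoe S min [20.4, 19.9, 20.1, 20.0, 19.9] L [-62.47278833  50.84896811]
scene 362 480 -400 103 36 5.9 0.0092
scene 617 461 -186 167 33 5.0 0.0091
scene 436 469 -258 74 57 5.5 0.0092
scene 132 473 -329 34 39 8.2 0.0091
side 925 469 -183 172 32 4.9 0.0074
side 820 474 -253 74 54 4.5 0.0075
side 293 481 -325 36 40 48.2 0.0076
side 997 485 -396 104 35 5.4 0.0077
```

Run:
```python
from h import *
print(arm.finger_overhang, [a for a in dir(arm) if a[0]!='_'])
print(arm.state()["joints"])
```

```text
0.0726 ['MotionError', 'capture', 'finger_overhang', 'job_done', 'place_of', 'search_frame', 'state']
[ 4.05814265e-01 -6.60502633e-03  1.48313465e+00 -1.22030904e-04
  1.66561302e+00  4.07202618e-01]
```

Run:
```python
from h import *
for f,e in (("w1.npz",[.5606,.2709,.3581]),("w0.npz",[.6749,0,.3032])):
    W=wcloud(dict(np.load(f))).reshape(-1,3)-e
    m=(abs(W[:,0])<.08)&(abs(W[:,1])<.03)&(W[:,2]>-.1)&(W[:,2]<0.0); q=W[m]
    for sgn in (1,-1):
        b=q[q[:,0]*sgn>0]; i=b[:,2]<np.percentile(b[:,2],8); print(len(b),b[:,2].min().round(4),np.percentile(b[:,2],2).round(4),b[i].mean(0).round(4),b[i].min(0).round(4),b[i].max(0).round(4), abs(b[:,0]).min().round(4))
```

```text
8603 -0.0607 -0.0556 [ 0.0431  0.0049 -0.0531] [ 0.0408 -0.0098 -0.0607] [ 0.0547  0.0129 -0.0479] 0.0003
8600 -0.0606 -0.0555 [-0.0457  0.0048 -0.053 ] [-0.0574 -0.0104 -0.0606] [-0.0432  0.0132 -0.0478] 0.0038
8383 -0.0606 -0.055 [ 0.0432  0.0048 -0.0525] [ 0.0409 -0.0104 -0.0606] [ 0.0546  0.0129 -0.0474] 0.0041
8355 -0.0606 -0.0548 [-0.0456  0.005  -0.0524] [-0.0573 -0.0102 -0.0606] [-0.0433  0.0131 -0.0474] 0.0057
```

Emit:
send_rows --plan '[[[0,0,0],[0,0,0.031]],[[0.029,-0.0445,0.054],[0,0,0]],[[0.029,-0.0445,0.054],[0,0,0]],[[0.029,-0.0445,0.054],[0,0,0]],[[0.029,-0.0445,0.054],[0,0,0]],[[0,0,0],[0,0,0]],[[0,0,0],[0,0,0]]]' --claw 1 --newtons 60

```text
clock: 3.15
ee_pos: [0.4783, 0.3358, 0.2498]
tcp_rot: [-3.141, 0.001, 1.473]
wrist_force: [-0.1, -0.2, 0.1]
gripper_width: 0.998
gripper_force: 0.0
```

```bash
cat > go.py <<'E'
# usage: go.py x y z yawdeg : prints turn about tool z and shift (tool axes after turning), in units
import sys; from h import *
s=arm.state(); x,y,z,yw=map(float,sys.argv[1:5]); M=R.from_euler("xyz",s["tcp_rot"]); T=R.from_euler("xyz",[np.pi,0,np.radians(yw)])
rv=(M.inv()*T).as_rotvec(); d=np.array([x,y,z])-s["ee_pos"]
print("pos",s["ee_pos"].round(4),"rot",np.degrees(s["tcp_rot"]).round(2),"turn",(rv/np.pi).round(4),"shift after turn",(T.inv().apply(d)/.5).round(4),"dist mm",round(np.linalg.norm(d)*1e3),"t",s["clock"])
E
python3 go.py .4774 .3372 .1646 84.5
python3 - <<'E'
from h import *
c=wcap(); W=wcloud(c); print(c["W"][:3,3])
cv2.imwrite("pics/w2.png",c["frame"]); np.savez("w2.npz",**c)
E
```

```text
pos [0.4783 0.3358 0.2498] rot [-1.7998e+02  3.0000e-02  8.4400e+01] turn [-0.0001  0.0002 -0.0005] shift after turn [ 0.0026 -0.0021  0.1704] dist mm 85 t 3.15
[0.48498791 0.41591669 0.31892185]
```

View pics/w2.png

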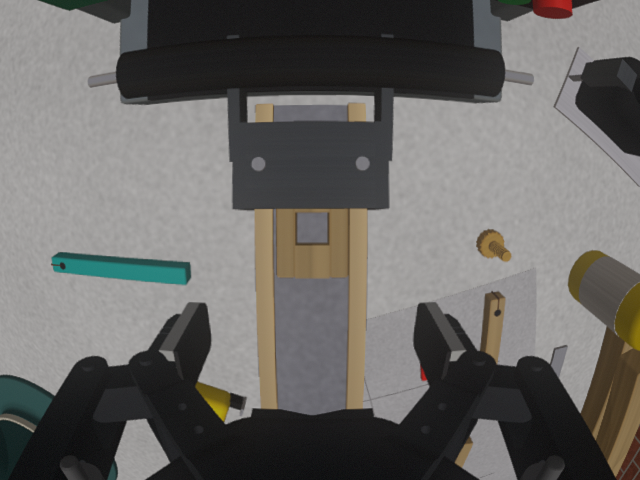

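The stock sits under the shoe at (313,243), centred between the open fingers. I'll lower the gripper.

Emit:
send_rows --plan '[[[0.0026,-0.0021,0.05],[0,0,0]],[[0,0,0.05],[0,0,0]],[[0,0,0.04],[0,0,0]],[[0,0,0.03],[0,0,0]],[[0,0,0],[0,0,0]],[[0,0,0],[0,0,0]]]'

```text
clock: 3.8
ee_pos: [0.4778, 0.3376, 0.166]
tcp_rot: [3.141, -0.001, 1.473]
wrist_force: [-0.1, 1.5, 0.0]
gripper_width: 0.998
gripper_force: 0.0
```

Emit:
send_rows --plan '[[[0,0,0],[0,0,0]],[[0,0,0],[0,0,0]],[[0,0,0],[0,0,0]],[[0,0,0],[0,0,0]],[[0,0,0],[0,0,0]],[[0,0,0],[0,0,0]],[[0,0,0],[0,0,0]]]' --claw 0 --newtons 50

```text
clock: 4.5
ee_pos: [0.4774, 0.338, 0.1658]
tcp_rot: [3.141, -0.001, 1.473]
wrist_force: [-0.6, -1.5, 5.6]
gripper_width: 0.5
gripper_force: 51.8
```

Emit:
send_rows --plan '[[[-0.0097,0,-0.0026],[0,0,0]],[[-0.0097,0,-0.0026],[0,0,0]],[[-0.0097,0,-0.0026],[0,0,0]],[[-0.0097,0,-0.0026],[0,0,0]],[[-0.0097,0,-0.0026],[0,0,0]],[[-0.0097,0,-0.0026],[0,0,0]],[[-0.0097,0,-0.0026],[0,0,0]],[[-0.0097,0,-0.0026],[0,0,0]],[[0,0,0],[0,0,0]],[[0,0,0],[0,0,0]]]'

```text
clock: 5.5
ee_pos: [0.4736, 0.2989, 0.1764]
tcp_rot: [3.141, -0.0, 1.473]
wrist_force: [-2.2, -2.2, 10.9]
gripper_width: 0.5
gripper_force: 52.2
```

Run:
```python
from h import *
c=wcap(); cv2.imwrite("pics/w3.png",c["frame"]); np.savez("w3.npz",**c); print(c["W"][:3,3])
```

```text
[0.48011418 0.37895675 0.24555229]
```

View pics/w3.png

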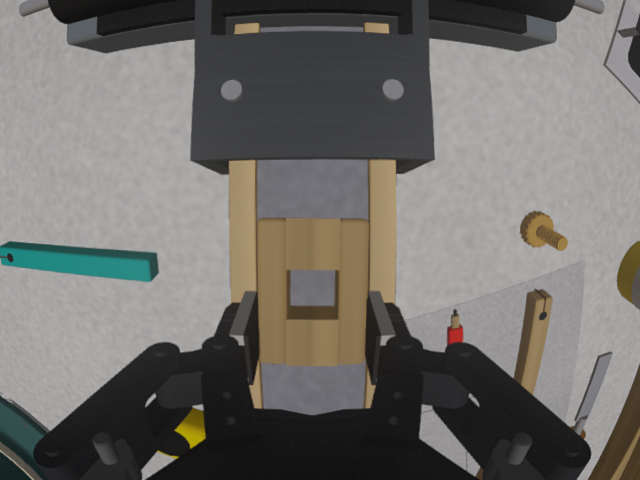

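The stock is now clear of the shoe: front edge at row 218, shoe lip at row 160. Next: lift, then measure it in the tool frame.

Emit:
send_rows --plan '[[[0,0,-0.02],[0,0,0]],[[0,0,-0.04],[0,0,0]],[[0,0,-0.05],[0,0,0]],[[0,0,-0.05],[0,0,0]],[[0,0,0],[0,0,0]],[[0,0,0],[0,0,0]]]'

```text
clock: 6.15
ee_pos: [0.4733, 0.2991, 0.2557]
tcp_rot: [3.141, -0.0, 1.473]
wrist_force: [-0.4, -0.6, -1.0]
gripper_width: 0.497
gripper_force: 51.0
```

```bash
cat > held.py <<'E'
import sys; from h import *
s=arm.state(); c=wcap(); M=R.from_euler("xyz",s["tcp_rot"]).as_matrix(); W=wcloud(c); P=(W-s["ee_pos"])@M
x0,x1,y,z0,z1=map(float,sys.argv[1:6])
m=(P[...,0]>x0)&(P[...,0]<x1)&(abs(P[...,1])<y)&(P[...,2]>z0)&(P[...,2]<z1)
q=P[m]; hsv=cv2.cvtColor(c["frame"],cv2.COLOR_BGR2HSV)[m]; q=q[hsv[:,1]>70]
A=np.c_[q[:,:2],np.ones(len(q))]
for i in range(4):
    co=np.linalg.lstsq(A,q[:,2],rcond=None)[0]; e=q[:,2]-A@co; k=abs(e)<.003; q,A=q[k],A[k]
print(len(q),"plane z=",co.round(4),"tilt deg",np.degrees(np.arctan(co[:2])).round(2),"x",np.percentile(q[:,0],[0,1,50,99,100]).round(4),"y",np.percentile(q[:,1],[0,1,50,99,100]).round(4),s["ee_pos"])
cv2.imwrite("pics/held.png",c["frame"]); np.savez("held.npz",**c)
E
python3 held.py -.05 .08 .03 .02 .09
```

```text
13620 plane z= [0.2694 0.0006 0.0569] tilt deg [15.08  0.03] x [-0.0156 -0.014   0.0168  0.0424  0.0433] y [-0.0234 -0.0227 -0.0009  0.0201  0.021 ] [0.47333721 0.29909447 0.25565167]
```

Emit:
send_rows --plan '[[[-0.05,0.0039,0],[0,0,0]],[[-0.093,0.0039,0],[0,0,0]],[[-0.093,0.0039,0],[0,0,0]],[[-0.093,0.0039,0],[0,0,0]],[[-0.093,0.0039,0],[0,0,0]],[[-0.093,0.0039,0],[0,0,0]],[[-0.093,0.0039,0],[0,0,0]],[[-0.093,0.0039,0],[0,0,0]],[[-0.093,0.0039,0],[0,0,0]],[[-0.093,0.0039,0],[0,0,0]],[[-0.093,0.0039,0],[0,0,0]],[[-0.093,0.0039,0],[0,0,0]],[[-0.043,0.0,0],[0,0,0]],[[0,0,0],[0,0,0]]]'

```text
clock: 7.6
ee_pos: [0.4416, -0.2608, 0.2537]
tcp_rot: [-3.139, -0.001, 1.47]
wrist_force: [0.6, 1.0, -1.3]
gripper_width: 0.497
gripper_force: 51.0
```

Emit:
send_rows --plan '[[[0,0,0],[0,0,0.0441]],[[0,0,0],[0,0,0.0441]],[[0,0,0],[0,0,0.0441]],[[0,0,0],[0,0,0.0441]],[[0,0,0],[0,0,0.0441]],[[0,0,0],[0,0,0.0441]],[[0,0,0],[0,0,0.0441]],[[0,0,0],[0,0,0.0441]],[[0,0,0],[0,0,0.0441]],[[0,0,0],[0,0,0.0441]],[[0,0,0],[0,0.042,0]],[[0,0,0],[0,0.042,0]],[[0,0,0],[0,0,0]],[[0,0,0],[0,0,0]]]'

```text
clock: 9.0
ee_pos: [0.4419, -0.2581, 0.2549]
tcp_rot: [-3.141, -0.26, 0.088]
wrist_force: [-1.0, -0.3, -0.1]
gripper_width: 0.502
gripper_force: 51.0
```

```bash
python3 held.py -.05 .08 .03 .02 .09
python3 - <<'E'
from h import *
c=dict(np.load("held.npz")); cv2.imwrite("pics/o4.png",ortho(c,.3,.7,-.5,-.1,.012,1.0))
W=wcloud(c); hsv=cv2.cvtColor(c["frame"],cv2.COLOR_BGR2HSV)
m=(W[...,0]>.33)&(W[...,0]<.62)&(W[...,1]>-.5)&(W[...,1]<-.12)&(W[...,2]>.004)&(W[...,2]<.0145)&(hsv[...,1]<60)
k,lab,st,_=cv2.connectedComponentsWithStats(m.astype(np.uint8))
for i in range(1,k):
    if st[i,4]>150:
        pts=W[lab==i]; (x,y),(w,h),a=cv2.minAreaRect((pts[:,:2]*1e3).astype(np.float32)); print(st[i,4],round(x),round(y),round(w),round(h),round(a,1),np.median(pts[:,2]).round(4))
E
```

```text
13683 plane z= [ 0.2713 -0.0005  0.0572] tilt deg [15.18 -0.03] x [-0.018  -0.0165  0.0143  0.04    0.0409] y [-0.0236 -0.0226 -0.0013  0.0201  0.0293] [ 0.44190996 -0.25807042  0.25493942]
5229 473 -182 157 34 4.6 0.0096
3742 480 -396 106 39 4.5 0.0094
641 502 -252 9 57 4.9 0.0095
1696 475 -326 43 42 5.7 0.0095
938 441 -257 20 39 4.7 0.0096
```

View pics/o4.png

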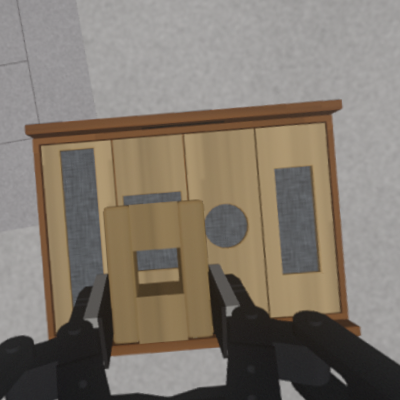

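In the tray view (1 px = 1 mm) the round pocket is at (226,226), the short slot at (297,220) and the long slot at the left. The stock hovers level over its broad pocket, so I'll lower it.

Emit:
send_rows --plan '[[[-0.0223,0,0.0831],[0,0,0]],[[-0.0223,0,0.0831],[0,0,0]],[[-0.0223,0,0.0831],[0,0,0]],[[-0.0062,0,0.0232],[0,0,0]],[[-0.0062,0,0.0232],[0,0,0]],[[-0.0041,0,0.0155],[0,0,0]],[[0,0,0],[0,0,0]],[[0,0,0],[0,0,0]]]'

```text
clock: 9.85
ee_pos: [0.4432, -0.2588, 0.0955]
tcp_rot: [3.141, -0.265, 0.088]
wrist_force: [-0.9, -0.2, -1.0]
gripper_width: 0.504
gripper_force: 51.0
```

Emit:
send_rows --plan '[[[-0.0032,0,0.0058],[0,0,0]],[[-0.0013,0,0.0048],[0,0,0]],[[0,0,0],[0,0,0]],[[0,0,0],[0,0,0]],[[0,0,0],[0,0,0]]]'

```text
clock: 10.35
ee_pos: [0.442, -0.2586, 0.0887]
tcp_rot: [3.141, -0.264, 0.088]
wrist_force: [1.0, 0.6, -1.0]
gripper_width: 0.5
gripper_force: 51.0
```

Emit:
send_rows --plan '[[[-0.0005,0,0.002],[0,0,0]],[[-0.0005,0,0.002],[0,0,0]],[[0,0,0],[0,0,0]],[[0,0,0],[0,0,0]]]'

```text
clock: 10.75
ee_pos: [0.4424, -0.2588, 0.0882]
tcp_rot: [3.141, -0.265, 0.088]
wrist_force: [-12.0, 5.5, 21.8]
gripper_width: 0.501
gripper_force: 53.9
```

Emit:
send_rows --plan '[[[0.0002,0,-0.001],[0,0,0]],[[0,0,0],[0,0,0]],[[0,0,0],[0,0,0]]]'

```text
clock: 11.05
ee_pos: [0.4424, -0.2588, 0.0882]
tcp_rot: [3.141, -0.265, 0.088]
wrist_force: [-5.9, 3.1, 14.2]
gripper_width: 0.5
gripper_force: 52.7
```

Emit:
send_rows --plan '[[[0,0,0],[0,0,0]],[[0,0,0],[0,0,0]],[[0,0,0],[0,0,0]],[[0,0,0],[0,0,0]],[[0,0,0],[0,0,0]]]' --claw 0.8

```text
clock: 11.55
ee_pos: [0.4419, -0.2585, 0.0868]
tcp_rot: [-3.141, -0.264, 0.088]
wrist_force: [0.3, -0.1, -0.3]
gripper_width: 0.797
gripper_force: 0.0
```

Emit:
send_rows --plan '[[[0,0,-0.05],[0,0,0]],[[0,0,-0.08],[0,0,0]],[[0,0,-0.09],[0,0,0]],[[0,0,0],[0,-0.042,0]],[[0,0,0],[0,-0.042,0]],[[0.0413,-0.0758,0],[0,0,0]],[[0.0413,-0.0758,0],[0,0,0]],[[0.0413,-0.0758,0],[0,0,0]],[[0.0413,-0.0758,0],[0,0,0]],[[0.0413,-0.0758,0],[0,0,0]],[[0.0413,-0.0758,0],[0,0,0]],[[0.0413,-0.0758,0],[0,0,0]],[[0,0,0],[0,0,0]]]' --claw 1

```text
clock: 12.85
ee_pos: [0.5351, 0.0196, 0.1929]
tcp_rot: [-3.141, 0.0, 0.092]
wrist_force: [-0.1, -0.8, -0.2]
gripper_width: 1.002
gripper_force: 0.0
```

Emit:
send_rows --plan '[[[0,0,0],[0,0,-0.0455]],[[0,0,0],[0,0,-0.0455]],[[0,0,0],[0,0,-0.0455]],[[0,0,0],[0,0,-0.0455]],[[0,0,0],[0,0,-0.0455]],[[0,0,0],[0,0,-0.0455]],[[0,0,0],[0,0,-0.0455]],[[0,0,0],[0,0,-0.0455]],[[0,0,0],[0,0,-0.0455]],[[0,0,0],[0,0,-0.0455]],[[0,0,0],[0,0,-0.0455]],[[0,0,0],[0,0,-0.0455]],[[0,0,0],[0,0,-0.0455]],[[0,0,0],[0,0,0]],[[0,0,0],[0,0,0]]]'

```text
clock: 14.35
ee_pos: [0.534, 0.0156, 0.1931]
tcp_rot: [-3.141, -0.0, 1.942]
wrist_force: [0.1, -0.3, -0.3]
gripper_width: 0.999
gripper_force: 0.0
```

```bash
cat > obj.py <<'E'
# look at a low object: obj.py x0 x1 y0 y1 z0 z1 ; rect of points
import sys; from h import *
c=wcap(); W=wcloud(c); a=list(map(float,sys.argv[1:7])); print(rect(W,*a)); np.savez("cur.npz",**c); cv2.imwrite("pics/cur.png",c["frame"])
E
python3 obj.py .49 .58 -.04 .08 .009 .03; python3 go.py .535 .0187 .08 111.5
python3 - <<'E'
from h import *
q=wcloud(dict(np.load("cur.npz"))).reshape(-1,3); q=q[(q[:,0]>.49)&(q[:,0]<.58)&(q[:,1]>-.04)&(q[:,1]<.08)&(q[:,2]>.012)&(q[:,2]<.03)]
ctr=np.array([.535,.0187])
for yw in (111,112): 
    a=np.array([np.cos(np.radians(yw)),np.sin(np.radians(yw))]); n=np.array([-a[1],a[0]]); s=(q[:,:2]-ctr)@a; t=(q[:,:2]-ctr)@n
    print(yw,np.percentile(s*1e3,[.5,99.5]).round(1),[(k,*np.percentile(t[abs(s-k*.01)<.004]*1e3,[1,99]).round(1)) for k in (-4,-2,0,2,4)])
E
```

```text
(3280, array([0.5358, 0.0186]), array([89.7, 23.7]), 111.4, array([0.0139, 0.0151, 0.0162]), array([0.5363, 0.0168]))
pos [0.534  0.0157 0.1931] rot [-180.     -0.    111.25] turn [-0.     -0.     -0.0014] shift after turn [0.0049 0.0041 0.2262] dist mm 113 t 14.4
111 [-44.5  44.2] [(-4, np.float64(-12.8), np.float64(10.1)), (-2, np.float64(-11.6), np.float64(9.2)), (0, np.float64(-10.5), np.float64(8.4)), (2, np.float64(-9.4), np.float64(7.0)), (4, np.float64(-7.8), np.float64(5.7))]
112 [-44.5  44.2] [(-4, np.float64(-12.1), np.float64(11.5)), (-2, np.float64(-11.2), np.float64(9.6)), (0, np.float64(-10.4), np.float64(8.4)), (2, np.float64(-9.8), np.float64(6.7)), (4, np.float64(-8.4), np.float64(5.0))]
```

```bash
python3 go.py .5359 .0191 .0807 111.2
```

```text
pos [0.534  0.0157 0.1931] rot [-180.     -0.    111.25] turn [-0.     -0.      0.0003] shift after turn [0.005  0.006  0.2248] dist mm 112 t 14.4
```

Emit:
send_rows --plan '[[[0.005,0.006,0],[0,0,0]],[[0,0,0.07],[0,0,0]],[[0,0,0.07],[0,0,0]],[[0,0,0.05],[0,0,0]],[[0,0,0.0348],[0,0,0]],[[0,0,0],[0,0,0]],[[0,0,0],[0,0,0]]]' --claw 0.6 --newtons 35

```text
clock: 15.1
ee_pos: [0.5362, 0.0195, 0.0813]
tcp_rot: [-3.142, -0.0, 1.945]
wrist_force: [0.3, 0.7, 0.9]
gripper_width: 0.6
gripper_force: 0.0
```

Emit:
send_rows --plan '[[[0,0,0],[0,0,0]],[[0,0,0],[0,0,0]],[[0,0,0],[0,0,0]],[[0,0,0],[0,0,0]],[[0,0,0],[0,0,0]],[[0,0,0],[0,0,0]]]' --claw 0

```text
clock: 15.7
ee_pos: [0.5365, 0.0194, 0.0821]
tcp_rot: [3.14, 0.001, 1.946]
wrist_force: [-1.1, 0.3, 6.4]
gripper_width: 0.206
gripper_force: 34.1
```

Emit:
send_rows --plan '[[[0,0,-0.03],[0,0,0]],[[0,0,-0.06],[0,0,0]],[[0,0,-0.09],[0,0,0]],[[0,0,-0.06],[0,0,0]],[[0,0,0],[0,0,0]],[[0,0,0],[0,0,0]]]'

```text
clock: 16.3
ee_pos: [0.536, 0.0194, 0.2022]
tcp_rot: [3.14, 0.001, 1.946]
wrist_force: [0.3, 0.9, -0.7]
gripper_width: 0.204
gripper_force: 34.3
```

```bash
python3 held.py -.06 .06 .02 .045 .075
```

```text
7611 plane z= [-0.0009  0.0027  0.067 ] tilt deg [-0.05  0.16] x [-0.0463 -0.0437  0.0041  0.0441  0.0448] y [-0.0125 -0.0109 -0.0007  0.009   0.0104] [0.53603561 0.01935668 0.20217847]
```

View pics/held.png

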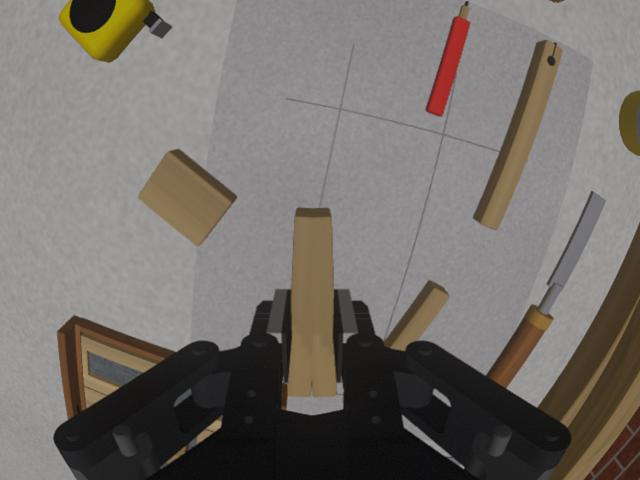

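The wedge is held level and centred; the block and offcut are undisturbed. On to its slot.

Emit:
send_rows --plan '[[[-0.0416,-0.0233,0],[0,0,0]],[[-0.0816,-0.0453,0],[0,0,0]],[[-0.0816,-0.0453,0],[0,0,0]],[[-0.0816,-0.0453,0],[0,0,0]],[[-0.0816,-0.0453,0],[0,0,0]],[[-0.0816,-0.0453,0],[0,0,0]],[[-0.0816,-0.0453,0],[0,0,0]],[[-0.0816,-0.0453,0],[0,0,0]],[[-0.0816,-0.0453,0],[0,0,0]],[[-0.04,-0.022,0],[0,0,0]],[[0,0,0],[0,0,0]]]'

```text
clock: 17.45
ee_pos: [0.4797, -0.3994, 0.1989]
tcp_rot: [-3.14, -0.002, 1.943]
wrist_force: [0.8, 0.2, -0.1]
gripper_width: 0.207
gripper_force: 34.3
```

Emit:
send_rows --plan '[[[0,0,0],[0,0,0.0456]],[[0,0,0],[0,0,0.0456]],[[0,0,0],[0,0,0.0456]],[[0,0,0],[0,0,0.0456]],[[0,0,0],[0,0,0.0456]],[[0,0,0],[0,0,0.0456]],[[0,0,0],[0,0,0.0456]],[[0,0,0],[0,0,0.0456]],[[0,0,0],[0,0,0.0456]],[[0,0,0],[0,0,0.0456]],[[0,0,0],[0,0,0.0456]],[[0,0,0],[0,0,0.0456]],[[0,0,0],[0,0,0.0456]],[[0,0,0],[0,0,0]],[[0,0,0],[0,0,0]]]'

```text
clock: 18.95
ee_pos: [0.4809, -0.3964, 0.2001]
tcp_rot: [-3.141, 0.001, 0.089]
wrist_force: [0.1, 0.2, 1.2]
gripper_width: 0.206
gripper_force: 34.3
```

```bash
python3 go.py .481 -.397 .096 4.7; python3 held.py -.06 .06 .02 .045 .075
python3 - <<'E'
from h import *
c=dict(np.load("held.npz")); cv2.imwrite("pics/o5.png",ortho(c,.3,.7,-.55,-.1,.012,1.0))
W=wcloud(c); hsv=cv2.cvtColor(c["frame"],cv2.COLOR_BGR2HSV)
m=(W[...,0]>.33)&(W[...,0]<.62)&(W[...,1]>-.5)&(W[...,1]<-.12)&(W[...,2]>.004)&(W[...,2]<.0145)&(hsv[...,1]<60)
k,lab,st,_=cv2.connectedComponentsWithStats(m.astype(np.uint8))
for i in range(1,k):
    if st[i,4]>150:
        pts=W[lab==i]; (x,y),(w,h),a=cv2.minAreaRect((pts[:,:2]*1e3).astype(np.float32)); print(st[i,4],round(x),round(y),round(w),round(h),round(a,1),np.median(pts[:,2]).round(4))
print("stock",rect(W,.40,.53,-.31,-.20,.030,.038))
E
```

```text
pos [ 0.4809 -0.3964  0.2001] rot [-1.7995e+02  4.0000e-02  5.0800e+00] turn [-0.0003  0.0002  0.0021] shift after turn [1.000e-04 1.100e-03 2.081e-01] dist mm 104 t 18.95
7654 plane z= [0.0009 0.0061 0.0669] tilt deg [0.05 0.35] x [-0.0485 -0.0464  0.0016  0.0413  0.042 ] y [-0.0199 -0.0116 -0.0013  0.0086  0.019 ] [ 0.48088871 -0.39643621  0.20006998]
4922 463 -183 176 35 4.8 0.0097
3625 482 -396 103 38 4.7 0.0095
1132 468 -254 76 57 6.0 0.0096
2359 474 -325 43 43 8.0 0.0096
151 465 -249 13 9 6.4 0.0095
stock (3421, array([ 0.469 , -0.2554]), array([61.2, 45.2]), 4.3, array([0.0315, 0.0332, 0.0343]), array([ 0.4718, -0.2579]))
```

View pics/o5.png

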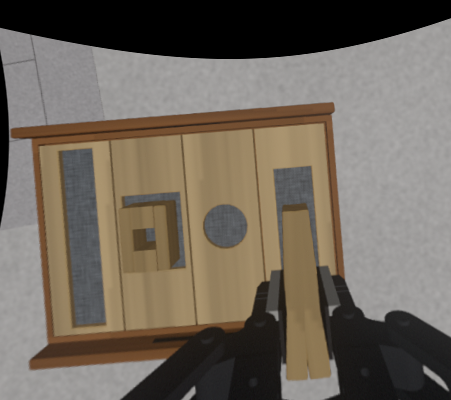

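The stock is seated: centre (0.469,-0.255), top at 33–34 mm. All pockets are now measured, so I'll lower the wedge.

Emit:
send_rows --plan '[[[0.001,0.0011,0.08],[0,0,0.002]],[[0,0,0.07],[0,0,0]],[[0,0,0.04],[0,0,0]],[[0,0,0.016],[0,0,0]],[[0,0,0.004],[0,0,0]],[[0,0,0],[0,0,0]],[[0,0,0],[0,0,0]]]'

```text
clock: 19.7
ee_pos: [0.4819, -0.3979, 0.0972]
tcp_rot: [3.14, -0.001, 0.078]
wrist_force: [-0.0, 0.4, -0.2]
gripper_width: 0.207
gripper_force: 34.3
```

Emit:
send_rows --plan '[[[0,0,0.002],[0,0,0]],[[0,0,0.001],[0,0,0]],[[0,0,0],[0,0,0]],[[0,0,0],[0,0,0]]]'

```text
clock: 20.1
ee_pos: [0.4815, -0.3975, 0.0944]
tcp_rot: [3.142, -0.0, 0.078]
wrist_force: [-0.1, -1.0, 0.1]
gripper_width: 0.211
gripper_force: 34.3
```

Emit:
send_rows --plan '[[[0,0,0.002],[0,0,0]],[[0,0,0.002],[0,0,0]],[[0,0,0],[0,0,0]],[[0,0,0],[0,0,0]]]'

```text
clock: 20.5
ee_pos: [0.4814, -0.3975, 0.0922]
tcp_rot: [-3.142, 0.0, 0.078]
wrist_force: [0.3, 0.7, -0.7]
gripper_width: 0.206
gripper_force: 34.3
```

Emit:
send_rows --plan '[[[0,0,0],[0,0,0]],[[0,0,0],[0,0,0]],[[0,0,0],[0,0,0]],[[0,0,0],[0,0,0]]]' --claw 0.6

```text
clock: 20.9
ee_pos: [0.4815, -0.3975, 0.0923]
tcp_rot: [3.142, 0.0, 0.078]
wrist_force: [0.3, 0.4, -0.6]
gripper_width: 0.599
gripper_force: 0.0
```

Emit:
send_rows --plan '[[[0,0,-0.04],[0,0,0]],[[0,0,-0.08],[0,0,0]],[[0,0,-0.09],[0,0,0]],[[0,0,-0.05],[0,0,0]],[[0.0289,-0.0897,0],[0,0,0]],[[0.0289,-0.0897,0],[0,0,0]],[[0.0289,-0.0897,0],[0,0,0]],[[0.0289,-0.0897,0],[0,0,0]],[[0.0289,-0.0897,0],[0,0,0]],[[0.0289,-0.0897,0],[0,0,0]],[[0.0289,-0.0897,0],[0,0,0]],[[0.0289,-0.0897,0],[0,0,0]],[[0.0289,-0.0897,0],[0,0,0]],[[0.0289,-0.0897,0],[0,0,0]],[[0.0289,-0.0897,0],[0,0,0]],[[0.0289,-0.0897,0],[0,0,0]],[[0,0,0],[0,0,0]]]'

```text
clock: 22.6
ee_pos: [0.6129, 0.1571, 0.2219]
tcp_rot: [-3.141, 0.0, 0.082]
wrist_force: [0.2, -0.2, 0.4]
gripper_width: 0.603
gripper_force: 0.0
```

Emit:
send_rows --plan '[[[0,0,0],[0,0,-0.0432]],[[0,0,0],[0,0,-0.0432]],[[0,0,0],[0,0,-0.0432]],[[0,0,0],[0,0,-0.0432]],[[0,0,0],[0,0,-0.0432]],[[0,0,0],[0,0,-0.0432]],[[0,0,0],[0,0,-0.0432]],[[0,0,0],[0,0,-0.0432]],[[0,0,0],[0,0,-0.0432]],[[0,0,0],[0,0,-0.0432]],[[0,0,0],[0,0,-0.0432]],[[0,0,0],[0,0,0]]]'

```text
clock: 23.8
ee_pos: [0.6126, 0.1521, 0.2222]
tcp_rot: [-3.142, 0.0, 1.573]
wrist_force: [-0.8, 0.2, 0.6]
gripper_width: 0.6
gripper_force: 0.0
```

```bash
python3 go.py .645 .2906 .2 90
```

```text
pos [0.6126 0.1521 0.2222] rot [-180.     0.    90.1] turn [-0.      0.      0.0006] shift after turn [0.2769 0.0649 0.0445] dist mm 144 t 23.8
```

```bash
python3 obj.py .62 .69 .06 .26 .013 .022; python3 obj.py .61 .69 .26 .33 .006 .06;python3 go.py .6578 .1549 .0805 92.1
```

```text
(4271, array([0.6581, 0.1541]), array([160.8,  18.8]), 92.3, array([0.0155, 0.017 , 0.0182]), array([0.657 , 0.1651]))
(965, array([0.6455, 0.2903]), array([27.4, 27.1]), 24.7, array([0.0101, 0.0126, 0.0415]), array([0.6434, 0.2877]))
pos [0.6126 0.1522 0.2223] rot [-180.      0.     89.73] turn [-0.      0.     -0.0132] shift after turn [0.002  0.0906 0.2835] dist mm 149 t 23.9
```

Emit:
send_rows --plan '[[[0,0,0],[0,0,-0.0132]],[[0.001,0.091,0],[0,0,0]],[[0,0,0.09],[0,0,0]],[[0,0,0.09],[0,0,0]],[[0,0,0.06],[0,0,0]],[[0,0,0.03],[0,0,0]],[[0,0,0.0125],[0,0,0]],[[0,0,0],[0,0,0]],[[0,0,0],[0,0,0]]]'

```text
clock: 24.8
ee_pos: [0.6588, 0.155, 0.0829]
tcp_rot: [3.139, -0.0, 1.611]
wrist_force: [0.4, -0.0, -0.2]
gripper_width: 0.599
gripper_force: 0.0
```

Emit:
send_rows --plan '[[[0,0,0],[0,0,0]],[[0,0,0],[0,0,0]],[[0,0,0],[0,0,0]],[[0,0,0],[0,0,0]],[[0,0,0],[0,0,0]],[[0,0,0],[0,0,0]]]' --claw 0 --newtons 45

```text
clock: 25.4
ee_pos: [0.6585, 0.155, 0.0822]
tcp_rot: [3.14, -0.0, 1.612]
wrist_force: [-1.3, -0.5, 5.5]
gripper_width: 0.2
gripper_force: 44.7
```

Emit:
send_rows --plan '[[[0,0,-0.03],[0,0,0]],[[0,0,-0.06],[0,0,0]],[[0,0,-0.09],[0,0,0]],[[0,0,-0.08],[0,0,0]],[[0,0,0],[0,0,0]],[[0,0,0],[0,0,0]]]'

```text
clock: 26.0
ee_pos: [0.6582, 0.1549, 0.213]
tcp_rot: [3.139, -0.0, 1.612]
wrist_force: [-0.6, -0.3, -0.9]
gripper_width: 0.195
gripper_force: 44.0
```

```bash
python3 held.py -.1 .1 .015 .04 .075; python3 go.py .4635 -.1835 .2 4.7
```

```text
12138 plane z= [-0.0004  0.0005  0.0652] tilt deg [-0.02  0.03] x [-0.0566 -0.0532  0.0264  0.0777  0.0795] y [-0.0103 -0.0098 -0.0012  0.0073  0.0079] [0.65823938 0.15489152 0.21300812]
pos [0.6579 0.1548 0.2112] rot [179.99  -0.    92.36] turn [ 0.    -0.     0.487] shift after turn [-0.4429  0.6426  0.0225] dist mm 390 t 26.05
```

Emit:
send_rows --plan '[[[-0.0367,-0.0232,0],[0,0,0]],[[-0.0733,-0.0463,0],[0,0,0]],[[-0.0733,-0.0463,0],[0,0,0]],[[-0.0733,-0.0463,0],[0,0,0]],[[-0.0733,-0.0463,0],[0,0,0]],[[-0.0733,-0.0463,0],[0,0,0]],[[-0.0733,-0.0463,0],[0,0,0]],[[-0.0733,-0.0463,0],[0,0,0]],[[-0.0733,-0.0463,0],[0,0,0]],[[-0.0367,-0.0231,0],[0,0,0]],[[0,0,0],[0,0,0]]]'

```text
clock: 27.15
ee_pos: [0.4619, -0.1851, 0.2099]
tcp_rot: [-3.14, -0.0, 1.609]
wrist_force: [0.7, 0.2, -0.3]
gripper_width: 0.195
gripper_force: 44.1
```

Emit:
send_rows --plan '[[[0,0,0],[0,0,0.0443]],[[0,0,0],[0,0,0.0443]],[[0,0,0],[0,0,0.0443]],[[0,0,0],[0,0,0.0443]],[[0,0,0],[0,0,0.0443]],[[0,0,0],[0,0,0.0443]],[[0,0,0],[0,0,0.0443]],[[0,0,0],[0,0,0.0443]],[[0,0,0],[0,0,0.0443]],[[0,0,0],[0,0,0.0443]],[[0,0,0],[0,0,0.0443]],[[0,0,0],[0,0,0]],[[0,0,0],[0,0,0]]]'

```text
clock: 28.45
ee_pos: [0.4635, -0.1828, 0.2104]
tcp_rot: [-3.141, 0.001, 0.086]
wrist_force: [0.3, 0.4, -0.5]
gripper_width: 0.193
gripper_force: 44.1
```

```bash
python3 go.py .4638 -.1838 .0945 4.7; python3 held.py -.1 .1 .015 .04 .075
```

```text
pos [ 0.4635 -0.1828  0.2104] rot [-1.7996e+02  6.0000e-02  4.9200e+00] turn [-0.0002  0.0003  0.0012] shift after turn [0.0004 0.002  0.2317] dist mm 116 t 28.45
12239 plane z= [ 0.0021 -0.0044  0.0651] tilt deg [ 0.12 -0.25] x [-0.059  -0.0552  0.0244  0.0757  0.0771] y [-0.0107 -0.01   -0.0013  0.0073  0.0135] [ 0.46350403 -0.18283823  0.21035539]
```

Emit:
send_rows --plan '[[[0.0004,0.002,0.08],[0,0,0.0012]],[[0,0,0.07],[0,0,0]],[[0,0,0.05],[0,0,0]],[[0,0,0.022],[0,0,0]],[[0,0,0.008],[0,0,0]],[[0,0,0.003],[0,0,0]],[[0,0,0],[0,0,0]],[[0,0,0],[0,0,0]]]'

```text
clock: 29.3
ee_pos: [0.4642, -0.1845, 0.0956]
tcp_rot: [3.141, -0.001, 0.078]
wrist_force: [0.2, -0.5, -1.5]
gripper_width: 0.193
gripper_force: 44.1
```

Emit:
send_rows --plan '[[[0,0,0.002],[0,0,0]],[[0,0,0.002],[0,0,0]],[[0,0,0.0015],[0,0,0]],[[0,0,0],[0,0,0]],[[0,0,0],[0,0,0]]]'

```text
clock: 29.8
ee_pos: [0.4638, -0.1843, 0.0922]
tcp_rot: [3.141, -0.0, 0.077]
wrist_force: [-2.0, 0.7, 5.3]
gripper_width: 0.191
gripper_force: 44.8
```

Emit:
send_rows --plan '[[[0,0,0],[0,0,0]],[[0,0,0],[0,0,0]],[[0,0,0],[0,0,0]],[[0,0,0],[0,0,0]]]' --claw 0.5

```text
clock: 30.2
ee_pos: [0.4637, -0.1843, 0.0917]
tcp_rot: [-3.142, 0.0, 0.077]
wrist_force: [0.3, 0.2, 0.3]
gripper_width: 0.501
gripper_force: 0.0
```

Emit:
send_rows --plan '[[[0,0,-0.04],[0,0,0]],[[0,0,-0.08],[0,0,0]],[[0,0,-0.09],[0,0,0]],[[0,0,-0.05],[0,0,0]],[[0,0,0],[0,0,0]]]'

```text
clock: 30.7
ee_pos: [0.4647, -0.1847, 0.2259]
tcp_rot: [3.139, -0.005, 0.077]
wrist_force: [0.6, -0.7, -0.4]
gripper_width: 0.495
gripper_force: 0.0
```

```bash
python3 go.py .6453 .2905 .2 90
python3 - <<'E'
from h import *
c=wcap(); W=wcloud(c)
print("stem",rect(W,.36,.56,-.22,-.15,.024,.032)); print("stock",rect(W,.40,.53,-.31,-.21,.030,.038))
cv2.imwrite("pics/o6.png",ortho(c,.3,.7,-.5,-.05,.02))
E
```

```text
pos [ 0.4647 -0.1847  0.2259] rot [179.84  -0.29   4.43] turn [ 0.0019 -0.0007 -0.4754] shift after turn [0.9504 0.3613 0.0518] dist mm 509 t 30.7
stem (5001, array([ 0.4502, -0.1941]), array([180.5,  52.6]), 179.6, array([0.0257, 0.0272, 0.0286]), array([ 0.4645, -0.1832]))
stock (3618, array([ 0.469 , -0.2553]), array([60.8, 44.7]), 4.5, array([0.0316, 0.0331, 0.0342]), array([ 0.4718, -0.254 ]))
```

View pics/o6.png

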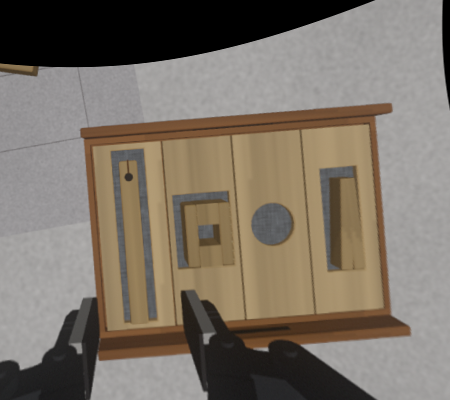

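Stem, stock and wedge all lie in their own pockets. Next is the screw.

Emit:
send_rows --plan '[[[0.0394,-0.0836,0],[0,0,0]],[[0.0394,-0.0836,0],[0,0,0]],[[0.0394,-0.0836,0],[0,0,0]],[[0.0394,-0.0836,0],[0,0,0]],[[0.0394,-0.0836,0],[0,0,0]],[[0.0394,-0.0836,0],[0,0,0]],[[0.0394,-0.0836,0],[0,0,0]],[[0.0394,-0.0836,0],[0,0,0]],[[0.0394,-0.0836,0],[0,0,0]],[[0.0394,-0.0836,0],[0,0,0]],[[0.0394,-0.0836,0],[0,0,0]],[[0,0,0],[0,0,0]]]'

```text
clock: 31.95
ee_pos: [0.6445, 0.2951, 0.2185]
tcp_rot: [3.141, 0.003, 0.08]
wrist_force: [0.4, -1.1, -0.4]
gripper_width: 0.498
gripper_force: 0.0
```

Emit:
send_rows --plan '[[[0,0,0],[0,0,-0.0432]],[[0,0,0],[0,0,-0.0432]],[[0,0,0],[0,0,-0.0432]],[[0,0,0],[0,0,-0.0432]],[[0,0,0],[0,0,-0.0432]],[[0,0,0],[0,0,-0.0432]],[[0,0,0],[0,0,-0.0432]],[[0,0,0],[0,0,-0.0432]],[[0,0,0],[0,0,-0.0432]],[[0,0,0],[0,0,-0.0432]],[[0,0,0],[0,0,-0.0432]],[[0,0,0],[0,0,0]],[[0,0,0],[0,0,0]]]'

```text
clock: 33.25
ee_pos: [0.6441, 0.2905, 0.2206]
tcp_rot: [-3.14, 0.001, 1.566]
wrist_force: [-0.8, 0.0, -0.9]
gripper_width: 0.501
gripper_force: 0.0
```

```bash
python3 obj.py .61 .69 .25 .33 .006 .06; python3 obj.py .61 .69 .25 .33 .03 .06; python3 go.py .6453 .2905 .09 90
```

```text
(921, array([0.6455, 0.2919]), array([26.7, 24.7]), 3.0, array([0.01  , 0.0124, 0.0414]), array([0.6454, 0.294 ]))
(229, array([0.6455, 0.2913]), array([10.5, 10.2]), 88.3, array([0.0324, 0.0407, 0.0419]), array([0.6455, 0.2923]))
pos [0.6442 0.2907 0.2212] rot [-1.7996e+02  2.0000e-02  8.9770e+01] turn [-0.0002  0.0001 -0.0013] shift after turn [-0.0004  0.0022  0.2624] dist mm 131 t 33.35
```

Emit:
send_rows --plan '[[[0.0005,0.0026,0],[0,0,0]],[[0,0,0.09],[0,0,0]],[[0,0,0.09],[0,0,0]],[[0,0,0.05],[0,0,0]],[[0,0,0.0325],[0,0,0]],[[0,0,0],[0,0,0]],[[0,0,0],[0,0,0]]]'

```text
clock: 34.05
ee_pos: [0.6461, 0.2913, 0.0918]
tcp_rot: [3.14, -0.001, 1.57]
wrist_force: [-0.4, 0.3, 1.0]
gripper_width: 0.499
gripper_force: 0.0
```

Emit:
send_rows --plan '[[[0,0,0],[0,0,0]],[[0,0,0],[0,0,0]],[[0,0,0],[0,0,0]],[[0,0,0],[0,0,0]],[[0,0,0],[0,0,0]],[[0,0,0],[0,0,0]]]' --claw 0 --newtons 40

```text
clock: 34.65
ee_pos: [0.6461, 0.2913, 0.092]
tcp_rot: [3.14, -0.001, 1.57]
wrist_force: [0.2, 0.2, 7.1]
gripper_width: 0.105
gripper_force: 39.0
```

Emit:
send_rows --plan '[[[0,0,-0.03],[0,0,0]],[[0,0,-0.06],[0,0,0]],[[0,0,-0.09],[0,0,0]],[[0,0,-0.06],[0,0,0]],[[0,0,0],[0,0,0]],[[0,0,0],[0,0,0]]]'

```text
clock: 35.25
ee_pos: [0.6456, 0.2911, 0.2119]
tcp_rot: [3.14, -0.001, 1.57]
wrist_force: [0.7, -0.7, -0.5]
gripper_width: 0.102
gripper_force: 39.1
```

```bash
python3 held.py -.03 .03 .02 .03 .1; python3 go.py .4748 -.3255 .2 90
```

```text
630 plane z= [ 2.4071 -0.0109  0.0571] tilt deg [67.44 -0.63] x [-0.0038 -0.0036  0.0088  0.0125  0.0128] y [-0.0106 -0.0097 -0.0012  0.0068  0.0073] [0.64563081 0.29112866 0.21189092]
pos [0.6453 0.291  0.2104] rot [-1.7998e+02  1.0000e-02  8.9960e+01] turn [-0.0001  0.     -0.0002] shift after turn [-1.233  -0.3411  0.0208] dist mm 640 t 35.3
```

View pics/held.png

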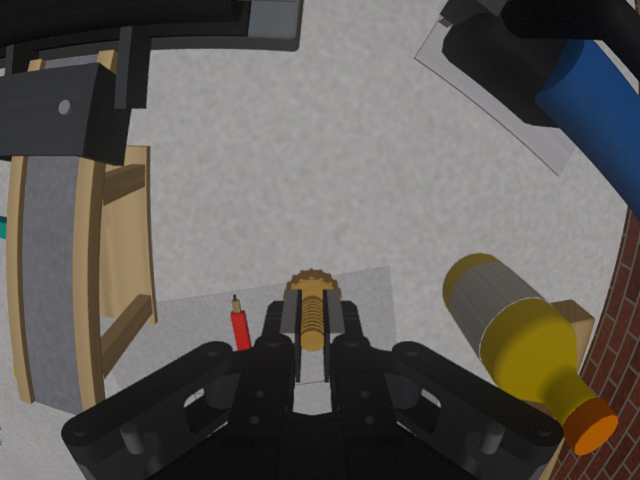

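The screw is held upright by its shank at (312,310). Moving to the round pocket.

Emit:
send_rows --plan '[[[-0.044,-0.0122,0],[0,0,0]],[[-0.0881,-0.0244,0],[0,0,0]],[[-0.0881,-0.0244,0],[0,0,0]],[[-0.0881,-0.0244,0],[0,0,0]],[[-0.0881,-0.0244,0],[0,0,0]],[[-0.0881,-0.0244,0],[0,0,0]],[[-0.0881,-0.0244,0],[0,0,0]],[[-0.0881,-0.0244,0],[0,0,0]],[[-0.0881,-0.0244,0],[0,0,0]],[[-0.0881,-0.0244,0],[0,0,0]],[[-0.0881,-0.0244,0],[0,0,0]],[[-0.0881,-0.0244,0],[0,0,0]],[[-0.0881,-0.0244,0],[0,0,0]],[[-0.0881,-0.0244,0],[0,0,0]],[[-0.044,-0.0122,0],[0,0,0]],[[0,0,0],[0,0,0]],[[0,0,0],[0,0,0]]]'

```text
clock: 37.0
ee_pos: [0.4739, -0.3254, 0.2093]
tcp_rot: [-3.14, -0.001, 1.569]
wrist_force: [-0.1, 0.1, -0.5]
gripper_width: 0.101
gripper_force: 39.1
```

```bash
python3 go.py .4748 -.3258 .105 90
python3 - <<'E'
from h import *
c=wcap(); W=wcloud(c); hsv=cv2.cvtColor(c["frame"],cv2.COLOR_BGR2HSV)
print("stock",rect(W,.40,.53,-.31,-.21,.030,.038)); print("stem",rect(W,.36,.56,-.21,-.16,.024,.032))
m=(W[...,0]>.43)&(W[...,0]<.52)&(W[...,1]>-.36)&(W[...,1]<-.295)&(W[...,2]>.004)&(W[...,2]<.0135)&(hsv[...,1]<60)
p=W[m]; print(len(p), p.min(0),p.max(0))
E
```

```text
pos [ 0.4739 -0.3254  0.2093] rot [-1.7991e+02 -9.0000e-02  8.9900e+01] turn [-0.0005 -0.0005 -0.0006] shift after turn [-0.0007  0.0017  0.2085] dist mm 104 t 37.0
stock (5032, array([ 0.469 , -0.2552]), array([60.7, 44.4]), 4.3, array([0.0317, 0.0331, 0.0343]), array([ 0.4692, -0.255 ]))
stem (6008, array([ 0.4501, -0.1892]), array([180.6,  43.7]), 179.2, array([0.0255, 0.0272, 0.0286]), array([ 0.4581, -0.184 ]))
2443 [ 0.45327519 -0.3468284   0.00692767] [ 0.49631915 -0.30433798  0.01347085]
```

Emit:
send_rows --plan '[[[-0.0007,0.0017,0.08],[0,0,0]],[[0,0,0.07],[0,0,0]],[[0,0,0.04],[0,0,0]],[[0,0,0.014],[0,0,0]],[[0,0,0.006],[0,0,0]],[[0,0,0],[0,0,0]],[[0,0,0],[0,0,0]]]'

```text
clock: 37.75
ee_pos: [0.4758, -0.3259, 0.1068]
tcp_rot: [3.14, 0.001, 1.57]
wrist_force: [0.2, -0.8, -0.4]
gripper_width: 0.104
gripper_force: 39.1
```

Emit:
send_rows --plan '[[[0,0,0.003],[0,0,0]],[[0,0,0.002],[0,0,0]],[[0,0,0.002],[0,0,0]],[[0,0,0],[0,0,0]],[[0,0,0],[0,0,0]]]'

```text
clock: 38.25
ee_pos: [0.4753, -0.3258, 0.1021]
tcp_rot: [3.142, 0.0, 1.57]
wrist_force: [-0.6, -0.1, -0.9]
gripper_width: 0.102
gripper_force: 39.2
```

Emit:
send_rows --plan '[[[0,0,0.001],[0,0,0]],[[0,0,0],[0,0,0]],[[0,0,0],[0,0,0]]]'

```text
clock: 38.55
ee_pos: [0.4753, -0.3259, 0.102]
tcp_rot: [3.141, 0.0, 1.57]
wrist_force: [-1.8, 1.1, 4.4]
gripper_width: 0.104
gripper_force: 39.8
```

Emit:
send_rows --plan '[[[0,0,0],[0,0,0]],[[0,0,0],[0,0,0]],[[0,0,0],[0,0,0]],[[0,0,0],[0,0,0]]]' --claw 0.4

```text
clock: 38.95
ee_pos: [0.4752, -0.3258, 0.1014]
tcp_rot: [-3.141, -0.0, 1.57]
wrist_force: [-0.4, 0.2, -1.0]
gripper_width: 0.4
gripper_force: 0.0
```

Emit:
send_rows --plan '[[[0,0,-0.03],[0,0,0]],[[0,0,-0.06],[0,0,0]],[[0,0,-0.09],[0,0,0]],[[0,0,-0.09],[0,0,0]],[[0,0,-0.05],[0,0,0]],[[0,0,0],[0,0,0]],[[0,0,0],[0,0,0]]]'

```text
clock: 39.65
ee_pos: [0.4752, -0.3257, 0.2625]
tcp_rot: [3.141, 0.001, 1.57]
wrist_force: [-0.9, 0.6, 0.2]
gripper_width: 0.401
gripper_force: 0.0
```

Run:
```python
from h import *
c=wcap(); W=wcloud(c)
print("stem",rect(W,.36,.56,-.203,-.165,.024,.032)); print("stock",rect(W,.40,.53,-.31,-.21,.030,.038))
print("wedge",rect(W,.42,.54,-.43,-.36,.022,.030)); print("screw",rect(W,.44,.51,-.36,-.30,.019,.06)); print("top",rect(W,.44,.51,-.36,-.30,.045,.06))
cv2.imwrite("pics/o7.png",ortho(c,.3,.7,-.5,-.05,.02))
c=cap("scene"); W=cloud(c); print("block",rect(W,.40,.48,-.04,.07,.018,.035),"short",rect(W,.61,.68,-.1,.03,.012,.03))
W=cloud(dict(np.load("scene.npz"))); print("block0",rect(W,.40,.48,-.04,.07,.018,.035),"short0",rect(W,.61,.68,-.1,.03,.012,.03))
```

```text
stem (4209, array([ 0.4505, -0.1856]), array([181.3,  35.7]), 179.6, array([0.0255, 0.0271, 0.0286]), array([ 0.4583, -0.1838]))
stock (3443, array([ 0.4689, -0.2552]), array([60.7, 44.4]), 4.2, array([0.0317, 0.033 , 0.0342]), array([ 0.4694, -0.2548]))
wedge (1806, array([ 0.4777, -0.3975]), array([90. , 23.7]), 1.0, array([0.0235, 0.025 , 0.0261]), array([ 0.4732, -0.3948]))
screw (719, array([ 0.474 , -0.3261]), array([26.9, 25.9]), 10.7, array([0.0204, 0.0225, 0.0516]), array([ 0.4741, -0.3235]))
top (164, array([ 0.4742, -0.3264]), array([10.4, 10.3]), 42.0, array([0.0463, 0.0508, 0.0523]), array([ 0.4741, -0.3257]))
block (361, array([0.4441, 0.0104]), array([61.6, 45.2]), 161.9, array([0.0197, 0.0224, 0.0244]), array([0.4464, 0.0107])) short (400, array([ 0.6482, -0.0347]), array([95. , 19.8]), 83.4, array([0.0133, 0.0169, 0.019 ]), array([ 0.6504, -0.0329]))
block0 (363, array([0.4434, 0.0103]), array([63.9, 45.8]), 161.9, array([0.0196, 0.0224, 0.0245]), array([0.4466, 0.0112])) short0 (398, array([ 0.6483, -0.0344]), array([93.3, 20.5]), 82.2, array([0.0132, 0.0168, 0.0189]), array([ 0.6502, -0.0328]))
```

View pics/o7.png

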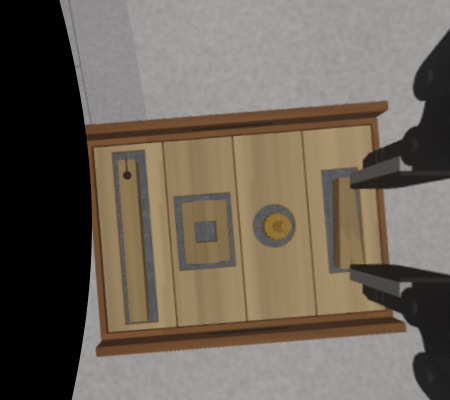

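All four parts lie flat in their own pockets, and the block and offcut haven't moved. Handing in.

```bash
python3 -c "
from bench import arm
print(arm.job_done())"
```

```text
the job is handed in; nothing more can be done
None
```

I set the stock, stem, wedge and thumbscrew down released in their own tray inserts. The block and offcut stayed where they were, and I handed the job in at about 40 s on the robot's clock; the hand-in returned no verdict.

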